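# Crank the mould press down

## Robot

A 6-joint arm with a two-finger parallel gripper is mounted at the origin on a cart in front of the work surface, level with it; the furniture and walls round the work are solid. World frame = base frame: x ahead of the robot, y to its left, z up, the work surface at z = 0. Lengths are in m, angles in rad, forces in N, time in s.
With the tool pointing down it reaches from about 0.35 to 0.975 m from the base axis. Payload 4.9 kg.
Tool frame: the origin (TCP) lies at the very end of the fingers, on their centre line; the grasp point (between the pads) lies 19 mm behind it; z points along the fingers, x is the direction in which the jaws open and shut, and the axes are right-handed (so a half turn about z gives the same grasp; the last joint's range is limited). The gripper opens to 85 mm and grips with 20 to 120 N. Pads are 22 mm wide; open, the fingers measure 114 mm over their backs; the gripper's body (76 mm by 85 mm) begins 54 mm behind the grasp point. The pads swing forward as they close: fully open they stand 13 mm farther back than shut.
Start: joints at [-1.311, 0.053, 1.613, -0, 1.476, -0.119], TCP at [0.231, -0.581, 0.231] pointing down, gripper open.
Joint ranges: [-3.01, 3.01], [-1.01, 2.22], [0.06, 2.58], [-1.02, 4.17], [0.09, 2.62], [-3.14, 3.14]. Speed limits (rad/s): [2.57, 2.57, 3.14, 3.14, 3.14, 3.14].

## Interface

Orientations are given as a rotation vector (axis times angle).
In Python, from station import monitor, imaging, ticket gives the robot as it stands.
- The arm moves only by the tool step_arm, never from a script. Its argument "targets" is one flat list of numbers, 4 for each row, row after row: the shift along the tool's x, y, z in m, then the turn about the tool's z in rad. In form: [tx, ty, tz, roll, tx, ty, tz, roll, ...]. A call has 1 to 12 rows; each row is the pose to reach, as a shift and turn from the pose measured when the call began, along the tool's axes at that moment; what a row does not reach only later rows make up. A row lasts 1/12 s, in which the tool goes at most 41.7 mm and 7.16 degrees, less where a joint would pass 70% of its speed; a pose out of reach is approached as far as the arm can. A call with a gripper value outside its range is refused whole. "grip" is the finger opening in m, from 0 to 0.0854, set as the call begins (left out, the last holds). The fingers move at their own pace and stop on an object; "force" is the grip in N (left out, the last holds). Time passes only in rows, so rows that repeat a pose let the fingers close. It gives the time, the measured TCP pose, the force and the opening at its end, in the units of the state.
- monitor.get_obs(): the state, without advancing time (a new reading comes with each control period).
- imaging.get_image(name): name is "side" or "top" or "wrist"; returns a dict with "color" (480x640x3 uint8, red, green, blue), "depth" (480x640 float32, m along the optical axis (not along the pixel's ray), 0 where there is no reading), "fov_y" (degrees; the focal length in pixels is half the picture's height over the tangent of half this angle, whatever the lens; pixels are square), "cx", "cy" (the principal point, pixels), "R" (3x3) and "t" (3): a world point X has camera coordinates R X + t. Camera axes: x right, y down, z forward; pixel columns grow to the right and rows downward; lengths in m; the calibration is good to about 2 mm. A picture is of the moment at which its call begins.
- ticket.finish_job(): hands the job in, once; it reports no verdict.
Trained networks look in a picture, given as the dict that the camera call returned (one of the last four; its "shot" number tells which), for a name from the list of things; names that differ only in an ending like _2 or _b are one class to them, and where a whole thing is asked for, a point or a joint stands for the part that bears it (a point fixed in the world has none). Each returns a list of dicts, best first, with "score" (0 to 1); they miss things now and then, are a little off and sometimes report something else, mostly with a low value. They report only what shows in the picture. A call takes as long as a camera call.
- imaging.search_frame(name, picture): "uv" ([column, row] in pixels, amid what is visible of it).
- imaging.mark_of(name, picture): "uv" ([column, row] in pixels: a listed point, or the origin of a listed thing).
The state is a dict: "t": time; "q": joint angles; "dq": joint speeds; "effort": joint torques, N m; "tool_pos": TCP position; "tool_rot": TCP orientation; "contact_force": force on the tool from outside, world axes, zero at the start; "wrist_torque": the same for the moment, N m; "opening": finger opening in m.
Only numpy, scipy, OpenCV 4.12 (cv2) and the standard library are available. Lean on these libraries where they do the work, as an engineer would, in place of code of your own. Each camera call takes 0.05 s, during which the arm holds its last target.

## Task

Take the loose crank, fit it fully home on the square shaft of the mould press, and wind it clockwise (seen from the crank's side) for about two full turns, until the press plate is right down on the mould and the shaft comes to its stop. Leave the crank on the shaft, let go, and do not disturb the other things on the worktop.

Things in the scene. Friction and masses are not known exactly. Their poses are not given: they have to be found in the camera images.
- press: Bench press for moulds, grey head on a steel frame, 110 x 160 mm in plan, fixed at the left or right end of the work area; origin at the centre of its underside, front to -x, turned up to 0.15 rad. A round gear case leans out of the head, up and to the front, and ends in a steel collar 34 mm across with a square shaft. Two guide rods behind it stay below the crank.
- shaft_home (a point): Point on the axis of the steel shaft, 22.5 mm out from the collar: crank_hub comes here when the crank is fully home, its underside on the collar. The shaft is 18 mm square and 28 mm long, the last 8 mm tapered to 10 mm, and leans 28 degrees from vertical to the press's front. z points outward along the shaft, x and y are square to its flats and turn with it.
- shaft (a joint): Angle of the press's shaft in rad: 0 with the plate at its top, grows as the shaft is turned clockwise seen from its outer end, 13.4 at its hard stop, where the plate rests on the mould. It starts between 0 and 0.8. Friction (about 0.12 N m) holds it wherever it is left.
- plate_mid (a point): Centre of the underside of the press plate (steel, 96 x 100 x 10 mm) between the press's bed and head. It comes down 45 mm (vertically) over the shaft's 13.4 rad, on to the top of the closed mould, 36 mm above the worktop.
- crank_hub (a point): Centre of the hub of the loose steel crank (0.25 kg, 92 mm long), which lies flat on the worktop, socket down. The hub is 36 x 36 mm, 45 mm high (point 22.5 mm above its underside); its square socket, 21 mm wide, 32 mm deep, fits the shaft any of four ways round. x points along the arm to the knob, z up out of the hub; hub and socket flats are square to x and y.
- crank_knob (a point): Centre of the crank's upright black knob, 60 mm from the hub's axis along the crank's x, 31.5 mm above the crank's underside. Round, 20 to 28 mm across, 40 mm high, spinning freely on a pin parallel to the hub's axis. The arm below it is a flat bar 20 mm wide, 10 mm thick, level with the hub's underside. Axes as for crank_hub.
- tamper: Bystander: tamper with black handle, 58 mm wide, 93 mm high; origin at its underside.
- sweet: Bystander: large wrapped sweet, about 54 x 104 x 37 mm; origin at its underside.
- shaker: Bystander: shaker with black top, 65 mm wide, 103 mm high; origin at its underside.
- tub: Bystander: round lidded tub, 113 mm across, 94 mm high; origin at its underside.
- espresso_machine: Coffee machine along the back of the worktop, fixed, 0.64 m wide, 0.58 m high; origin under its centre. Its sides begin 0.22 m in front of its origin (towards the robot); two black handles (about 0.14 m to either side of its middle, 0.23 to 0.30 m above the worktop) stand out to 0.28 m. Come to the work from the robot's side, not sweeping along the machine.

How it is judged:
On the way, in this order (a step that is already met when the one before it is completed fails the run):
1. the crank is fully home on the shaft (hub centre within 6 mm of shaft_home, axes within 0.15 rad) (distance between crank_hub and shaft_home below 0.006 m and angle between the z axis of crank_hub and the z axis of shaft_home, either way round below 0.15 rad), for 0.2 s.
2. with the crank on, the shaft has passed 7.5 rad (more than one full turn) (value of joint shaft above 7.5 rad and distance between crank_hub and shaft_home below 0.01 m).
At the end, for the whole second after the job is handed in: The shaft stands within 0.5 rad of its stop (plate within 1.6 mm of the mould), the crank rests fully home on it (hub centre within 6 mm of shaft_home, axes within 0.15 rad), still (all of step 1 and value of joint shaft above 12.9 rad and linear speed of crank below 0.02 m/s); the robot touches nothing.
It fails at once if a bystander is moved more than 40 mm (distance of any of tamper, sweet, shaker, tub from where it was at the start of the episode above 0.04 m).
It also fails if it takes over 67 s, if anything falls off the work surface, if the arm or the gripper's body presses on something with over 40 N, if the wrist force passes 120 N, or if a joint passes its speed limit or range.

## Working session

There is one attempt and no reset: what is moved stays moved. The work goes in short steps, Python scripts to look and compute and a tool call to move; the robot and the scene stay as the last step left them, time stands still between calls to the robot, and variables do not carry over. Pictures are saved under pics/ and viewed, and the job is handed in when it is done.

Besides the shell and the picture viewer there is one more tool, called after ">>>" as name(argument=value, ...) on one line, values as JSON. step_arm: Moves the arm, as the interface text tells. Its arguments: {"type":"object","properties":{"targets":{"type":"array","items":{"type":"number"}},"grip":{"type":"number"},"force":{"type":"number"}},"required":["targets"]}

```bash
ls; mkdir -p pics; python3 - <<'E'
from station import monitor, imaging, ticket
import cv2
o=monitor.get_obs();print(o)
for n in ["side","top","wrist"]:
    p=imaging.get_image(n)
    cv2.imwrite(f"pics/{n}0.png",p["color"][:,:,::-1])
    print(n,p["fov_y"],p["cx"],p["cy"],p["R"],p["t"],p["shot"])
    for k in ["press","shaft_home","crank_hub","crank_knob","plate_mid"]:
        print(k,imaging.mark_of(k,p)[:2])
E
```

```text
pics
{'t': 0.0, 'q': array([-1.31102204e+00,  5.33904541e-02,  1.61429569e+00, -8.48073197e-06,
        1.47599716e+00, -1.19020946e-01]), 'dq': array([-8.31624539e-05, -2.01799095e-03,  1.14249246e-03,  1.61513935e-03,
        6.02136611e-05,  1.29754245e-04]), 'effort': array([ 1.11934543e-03, -3.93682730e+01, -3.70177388e+01, -7.12612518e-05,
        6.93030597e-03,  5.95954432e-06]), 'tool_pos': array([ 0.23095057, -0.58009293,  0.23004118]), 'tool_rot': array([-2.59881288e+00,  1.76272498e+00,  2.48727908e-03]), 'contact_force': array([0.48302029, 0.55372374, 0.07396327]), 'wrist_torque': array([0.03325152, 0.01343084, 0.01961933]), 'opening': 0.0854100034554423}
side 46.55395689555559 329.1889439660043 245.3256848945254 [[ 0.8019868  -0.59700042  0.02019093]
 [-0.41458163 -0.58063094 -0.70070664]
 [ 0.43004563  0.55358669 -0.71316375]] [-0.50542335  0.31334     1.38033253] 1
press [{'uv': [371.4, 383.5], 'score': 0.57}]
shaft_home []
crank_hub [{'uv': [283.7, 287.0], 'score': 0.5}]
crank_knob [{'uv': [373.7, 383.9], 'score': 0.74}, {'uv': [279.5, 297.9], 'score': 0.59}]
plate_mid [{'uv': [373.6, 382.1], 'score': 0.73}]
top 49.43054560632172 320.9917266179104 234.87532364661055 [[ 0.30794122 -0.95139704  0.00398483]
 [-0.91873572 -0.29845258 -0.2585551 ]
 [ 0.24717784  0.07595876 -0.96598829]] [-0.23094693  0.60076415  1.21939439] 2
press [{'uv': [432.9, 339.7], 'score': 0.95}]
shaft_home [{'uv': [451.3, 356.5], 'score': 0.5}]
crank_hub [{'uv': [287.3, 300.9], 'score': 0.61}]
crank_knob [{'uv': [300.3, 323.6], 'score': 0.64}]
plate_mid []
wrist 68.34718274483836 321.33461351869994 235.1643955017791 [[ 0.36986233 -0.92908571  0.00126541]
 [-0.87970114 -0.3497639   0.32216628]
 [-0.2988775  -0.12027036 -0.94668225]] [-0.62627505 -0.04181703  0.38062288] 3
press []
shaft_home []
crank_hub []
crank_knob []
plate_mid []
```

View pics/side0.png

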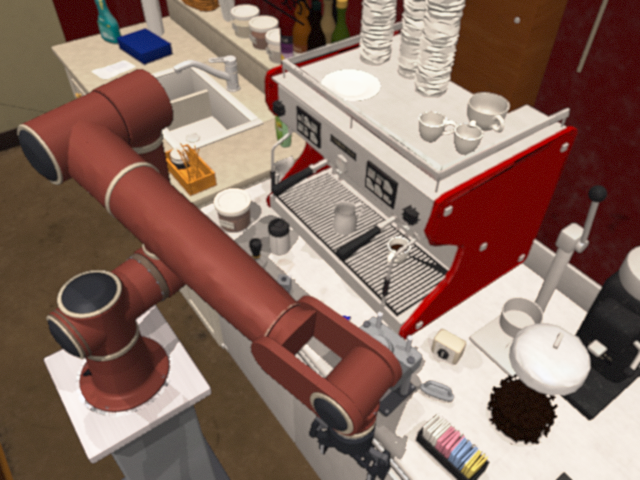

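View pics/top0.png

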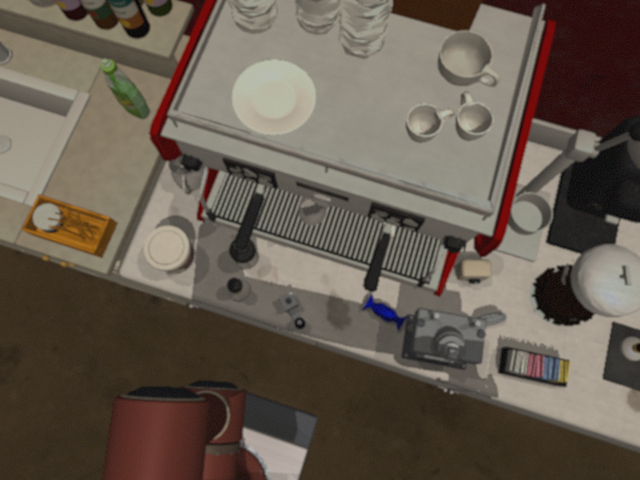

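View pics/wrist0.png

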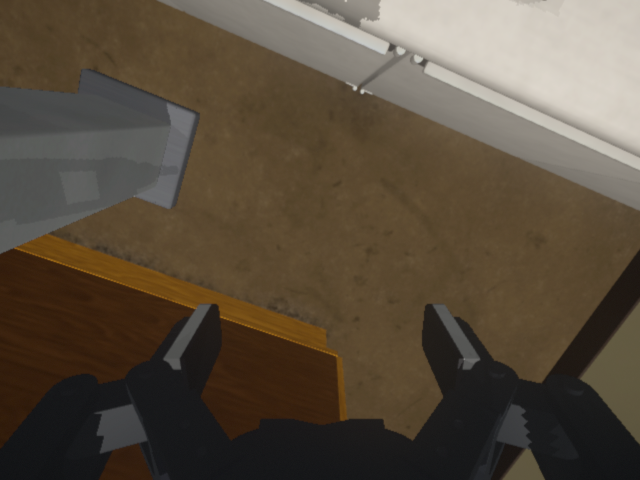

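```bash
cat > h.py <<'E'
from station import monitor, imaging, ticket
import numpy as np, cv2
from scipy.spatial.transform import Rotation as Ro
def f(p): return 240/np.tan(np.radians(p["fov_y"])/2)
def cloud(p):
    d=p["depth"];v,u=np.mgrid[0:480,0:640]
    c=np.stack([(u-p["cx"])/f(p)*d,(v-p["cy"])/f(p)*d,d],-1)
    X=(c-p["t"])@p["R"]; X[d<=0]=np.nan
    return X
def proj(p,X):
    c=np.atleast_2d(X)@p["R"].T+p["t"]
    return c[:,:2]/c[:,2:]*f(p)+[p["cx"],p["cy"]]
def ray(p,uv,z):
    d=np.array([(uv[0]-p["cx"])/f(p),(uv[1]-p["cy"])/f(p),1])@p["R"]; o=-p["R"].T@p["t"]
    return o+d*(z-o[2])/d[2]
def save(p,n,box=None,s=1):
    im=p["color"][:,:,::-1]
    if box: im=im[box[1]:box[3],box[0]:box[2]]
    cv2.imwrite(f"pics/{n}.png",cv2.resize(im,None,fx=s,fy=s,interpolation=cv2.INTER_CUBIC))
E
python3 - <<'E'
from h import *
p=imaging.get_image("top"); X=cloud(p)
np.savez("top0.npz",X=X,color=p["color"])
save(p,"topz",(220,220,520,420),2.6)
hts=X[...,2]; m=(np.clip(hts,-.05,.45)+.05)/.5*255
cv2.imwrite("pics/toph.png",cv2.resize(cv2.applyColorMap(m[220:420,120:520].astype(np.uint8),cv2.COLORMAP_JET),None,fx=2,fy=2))
for n in ["press","shaft_home","crank_hub","crank_knob","tamper","sweet","shaker","tub","espresso_machine"]:
    r=imaging.mark_of(n,p)[:2]
    for q in r:
        u,v=map(int,q["uv"]);print(n,q,X[v,u].round(3))
    print([ (q["uv"],q["score"]) for q in imaging.search_frame(n,p)[:2]])
E
```

```text
press {'uv': [436.3, 342.6], 'score': 0.75} [ 0.466 -0.356  0.17 ]
[([443.2, 339.1], 0.97)]
shaft_home {'uv': [449.9, 354.2], 'score': 0.64} [ 0.446 -0.383  0.202]
shaft_home {'uv': [237.8, 288.6], 'score': 0.48} [0.452 0.117 0.087]
[([449.0, 352.4], 0.44)]
crank_hub {'uv': [288.5, 301.0], 'score': 0.69} [ 0.464 -0.007  0.053]
[([292.4, 309.0], 0.7)]
crank_knob {'uv': [298.3, 324.8], 'score': 0.57} [ 0.418 -0.048  0.057]
[([292.5, 307.1], 0.83)]
tamper {'uv': [239.0, 289.5], 'score': 0.78} [0.452 0.113 0.079]
[([235.9, 287.8], 0.85), ([165.3, 249.6], 0.4)]
sweet {'uv': [381.2, 312.4], 'score': 0.86} [ 0.512 -0.234  0.034]
[([383.2, 311.7], 0.83)]
[([245.6, 252.9], 0.56)]
tub {'uv': [175.9, 254.3], 'score': 0.68} [0.483 0.287 0.097]
[([166.2, 251.4], 0.78)]
[([236.1, 287.2], 0.63)]<stdin>:6: RuntimeWarning: invalid value encountered in cast
```

View pics/topz.png

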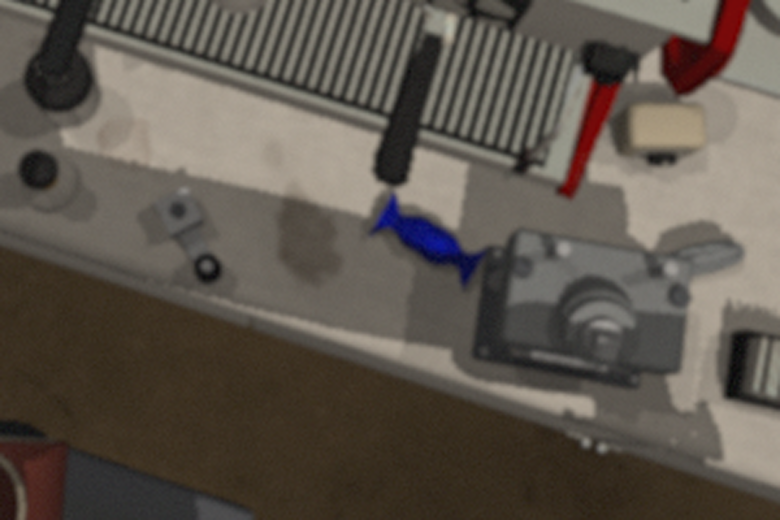

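View pics/toph.png

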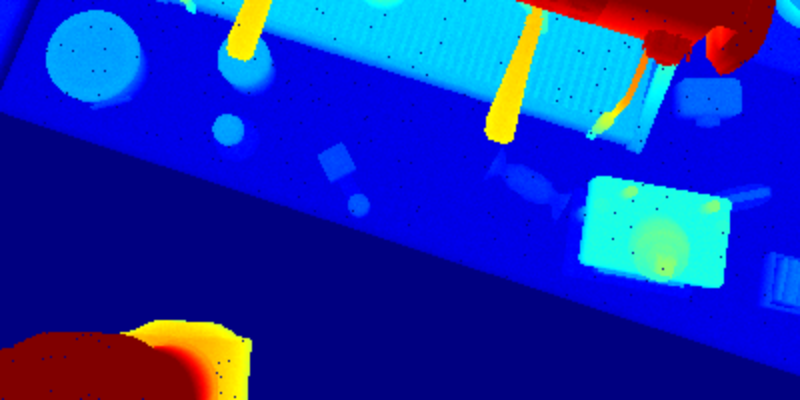

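```bash
python3 - <<'E'
from h import *
D=np.load("top0.npz");X=D["X"]
def box(x0,x1,y0,y1,z0,z1):
    m=(X[...,0]>x0)&(X[...,0]<x1)&(X[...,1]>y0)&(X[...,1]<y1)&(X[...,2]>z0)&(X[...,2]<z1); return X[m]
t=box(.3,.6,-.2,.1,-.02,.02);print("table z",np.median(t[:,2]))
h=box(.43,.5,-.04,.03,.035,.055);print("hub",len(h),h.mean(0),np.ptp(h,0),cv2.minAreaRect((h[:,:2]*1e3).astype(np.float32)))
k=box(.39,.45,-.08,-.03,.04,.065);print("knob",len(k),np.median(k,0),cv2.minAreaRect((k[:,:2]*1e3).astype(np.float32)))
P=box(.36,.6,-.5,-.26,.14,.30);
hd=P[abs(P[:,2]-np.median(P[:,2]))<.006];print("head",len(P),np.median(P[:,2]),cv2.minAreaRect((hd[:,:2]*1e3).astype(np.float32)))
q=P[P[:,2]>np.median(P[:,2])+.01]
for z in np.arange(.15,.27,.005):
    s=P[(P[:,2]>=z)&(P[:,2]<z+.005)]
    if len(s): print(z.round(3),len(s),s.mean(0).round(3),s.min(0).round(3),s.max(0).round(3))
b=box(.4,.9,-.5,.2,.21,.32); print("handles min x", b[:,0].min())
for y0 in np.arange(-.5,.2,.05):
    s=box(.3,.9,y0,y0+.05,.12,.5); print(y0.round(2),s[:,0].min().round(3) if len(s) else None, end=' ')
E
```

```text
table z 0.001202562971614275
hub 221 [ 0.46603815 -0.00531993  0.04607005] [0.0596123  0.05401059 0.01776066] ((456.38824462890625, -15.206562042236328), (66.33929443359375, 35.362979888916016), 45.39852523803711)
knob 91 [ 0.42455693 -0.04848106  0.05200709] ((424.4454040527344, -48.41661834716797), (24.00121307373047, 25.010005950927734), 24.40117645263672)
head 3292 0.1525808261812825 ((515.547119140625, -374.23773193359375), (153.74581909179688, 166.4605255126953), 9.170448303222656)
0.15 1305 [ 0.497 -0.382  0.152] [ 0.436 -0.464  0.15 ] [ 0.574 -0.281  0.155]
0.155 206 [ 0.498 -0.378  0.157] [ 0.439 -0.461  0.155] [ 0.575 -0.283  0.16 ]
0.16 100 [ 0.47  -0.38   0.163] [ 0.438 -0.456  0.16 ] [ 0.53  -0.307  0.165]
0.165 98 [ 0.473 -0.376  0.168] [ 0.439 -0.424  0.165] [ 0.573 -0.284  0.17 ]
0.17 111 [ 0.474 -0.385  0.172] [ 0.443 -0.422  0.17 ] [ 0.532 -0.354  0.175]
0.175 149 [ 0.483 -0.379  0.178] [ 0.445 -0.427  0.175] [ 0.577 -0.279  0.18 ]
0.18 152 [ 0.479 -0.384  0.183] [ 0.448 -0.422  0.18 ] [ 0.571 -0.286  0.185]
0.185 116 [ 0.48  -0.381  0.187] [ 0.447 -0.423  0.185] [ 
[... 817 characters left out ...]
43] [ 0.577 -0.287  0.241] [ 0.581 -0.284  0.244]
0.245 3 [ 0.578 -0.285  0.248] [ 0.577 -0.288  0.247] [ 0.582 -0.284  0.249]
0.25 3 [ 0.578 -0.287  0.254] [ 0.577 -0.289  0.252] [ 0.578 -0.284  0.255]
0.255 2 [ 0.58  -0.285  0.258] [ 0.578 -0.286  0.257] [ 0.582 -0.284  0.258]
0.26 4 [ 0.579 -0.287  0.263] [ 0.578 -0.289  0.261] [ 0.579 -0.284  0.265]
0.265 2 [ 0.582 -0.286  0.269] [ 0.581 -0.287  0.268] [ 0.582 -0.285  0.27 ]
0.27 5 [ 0.581 -0.286  0.272] [ 0.578 -0.289  0.271] [ 0.586 -0.284  0.273]
handles min x 0.44422624929160814
-0.5 0.452 -0.45 0.441 -0.4 0.438 -0.35 0.435 -0.3 0.571 -0.25 0.603 -0.2 0.513 -0.15 0.603 -0.1 0.602 -0.05 0.603 -0.0 0.602 0.05 0.516 0.1 0.513 0.15 0.597
```

```bash
cat >> h.py <<'E'
def tf():
    o=monitor.get_obs(); R=Ro.from_rotvec(o["tool_rot"]).as_matrix(); return o,R,np.array(o["tool_pos"])
def goto(pos,head=None):
    """shift in tool axes, roll so that tool x has world heading head (mod pi)"""
    o,R,t=tf(); s=R.T@(np.array(pos)-t); cur=np.arctan2(R[1,0],R[0,0]); r=0
    if head is not None:
        r=-(head-cur); r=(r+np.pi/2)%np.pi-np.pi/2   # z down: world heading falls with roll
    print("t",round(o["t"],2),"tcp",t.round(4),"head",round(cur,3),"tilt",np.degrees(np.arccos(-R[2,2])).round(2),"q6",o["q"][5].round(2),"F",np.round(o["contact_force"],1),"open",round(o["opening"],4))
    print("shift",s.round(4),"roll",round(r,4)); return s,r
E
python3 - <<'E'
from h import *
D=np.load("top0.npz");X=D["X"].reshape(-1,3)
m=(X[:,0]>.40)&(X[:,0]<.57)&(X[:,1]>-.5)&(X[:,1]<-.27)&(X[:,2]>.144)&(X[:,2]<.158)
h=X[m]; 
print(cv2.minAreaRect((h[:,:2]*1e3).astype(np.float32)), np.histogram(X[m][:,2],8))
# front edge fit
pts=[]
for y in np.arange(-.455,-.30,.01):
    s=h[abs(h[:,1]-y)<.005]
    if len(s)>3: pts.append((y,s[:,0].min(),s[:,0].max()))
pts=np.array(pts);print(pts.round(3)); print(np.polyfit(pts[:,0],pts[:,1],1),np.polyfit(pts[:,0],pts[:,2],1))
p=imaging.get_image("wrist");o,R,t=tf()
C=-p["R"].T@p["t"]; print("cam in tool",R.T@(C-t),"axes",(R.T@p["R"].T).round(3), R.round(3))
goto([.42,-.38,.33],1.5+.1)
E
```

```text
((491.4279479980469, -383.75897216796875), (103.64492797851562, 156.3639373779297), 7.469936370849609) (array([ 54, 167, 313, 544, 575, 327, 153,  68]), array([0.14406306, 0.14580351, 0.14754396, 0.14928441, 0.15102486,
       0.15276531, 0.15450576, 0.15624621, 0.15798666]))
[[-0.455  0.452  0.549]
 [-0.445  0.451  0.551]
 [-0.435  0.45   0.551]
 [-0.425  0.449  0.549]
 [-0.415  0.447  0.547]
 [-0.405  0.502  0.546]
 [-0.395  0.506  0.544]
 [-0.385  0.439  0.543]
 [-0.375  0.443  0.542]
 [-0.365  0.44   0.541]
 [-0.355  0.439  0.539]
 [-0.345  0.438  0.538]
 [-0.335  0.436  0.537]
 [-0.325  0.435  0.535]
 [-0.315  0.435  0.535]
 [-0.305  0.464  0.532]]
[-0.12988079  0.40232364] [-0.12630932  0.49443903]
cam in tool [ 0.00081532 -0.08305147 -0.14326526] axes [[ 1.    -0.     0.001]
 [-0.     0.947  0.322]
 [-0.001 -0.322  0.947]] [[ 0.37  -0.929  0.   ]
 [-0.929 -0.37   0.   ]
 [-0.    -0.    -1.   ]]
t 1.9 tcp [ 0.2311 -0.5807  0.2313] head -1.192 tilt 0.0 q6 -0.12 F [ 0.1 -0.6  0.4] open 0.0858
shift [-0.1166 -0.2497 -0.0987] roll 0.3496
```

```bash
python3 - <<'E'
from h import *
goto([.425,-.39,.31])
E
```

```text
t 1.9 tcp [ 0.2311 -0.5807  0.2313] head -1.192 tilt 0.0 q6 -0.12 F [ 0.1 -0.6  0.4] open 0.0858
shift [-0.1054 -0.2506 -0.0787] roll 0
```

>>> step_arm(targets=[0,0,-0.035,-0.12,0,0,-0.07,-0.24,-0.01,-0.03,-0.079,-0.36,-0.023,-0.06,-0.079,-0.48,-0.036,-0.09,-0.079,-0.6,-0.05,-0.12,-0.079,-0.72,-0.06,-0.145,-0.079,-0.84,-0.07,-0.17,-0.079,-0.96,-0.08,-0.195,-0.079,-1.08,-0.09,-0.22,-0.079,-1.2,-0.1,-0.24,-0.079,-1.32,-0.105,-0.25,-0.079,-1.44])

```text
t: 2.9
tool_pos: [0.4262, -0.3887, 0.3104]
tool_rot: [-3.115, -0.402, -0.001]
contact_force: [-0.2, 0.1, 0.1]
opening: 0.0856
```

```bash
python3 - <<'E'
from h import *
goto([.425,-.39,.31],1.698)
E
```

```text
t 2.9 tcp [ 0.4262 -0.3887  0.3104] head 0.256 tilt 0.05 q6 -1.13 F [-0.2  0.1  0.1] open 0.0856
shift [-0.0015  0.001   0.0004] roll -1.4417
```

>>> step_arm(targets=[0,0,0,-0.12,0,0,0,-0.24,0,0,0,-0.36,0,0,0,-0.48,0,0,0,-0.6,0,0,0,-0.72,0,0,0,-0.84,0,0,0,-0.96,0,0,0,-1.08,0,0,0,-1.2,0,0,0,-1.32,0,0,0,-1.44])

```text
t: 3.9
tool_pos: [0.4261, -0.3887, 0.3105]
tool_rot: [2.071, 2.362, 0.001]
contact_force: [-0.4, 0.4, 0.3]
opening: 0.0854
```

```bash
python3 - <<'E'
from h import *
goto([.425,-.39,.31],1.698)
p=imaging.get_image("wrist");save(p,"w1"); X=cloud(p); np.savez("w1.npz",X=X,color=p["color"],R=p["R"],t=p["t"],c=[f(p),p["cx"],p["cy"]])
for r in imaging.mark_of("shaft_home",p)[:2]:
    u,v=map(int,r["uv"]);print(r,X[v,u].round(4))
E
```

```text
t 3.9 tcp [ 0.4261 -0.3887  0.3105] head 1.702 tilt 0.05 q6 -2.57 F [-0.4  0.4  0.3] open 0.0854
shift [-0.0011 -0.0013  0.0005] roll 0.0042
{'uv': [312.6, 258.6], 'score': 0.84} [ 0.4465 -0.3941  0.2071]
```

View pics/w1.png

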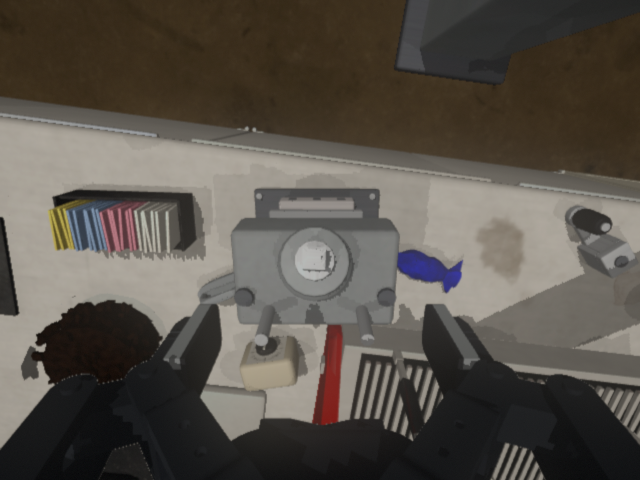

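```bash
python3 - <<'E'
from h import *
D=np.load("w1.npz");X=D["X"];c=D["color"][:,:,::-1]
cv2.imwrite("pics/w1z.png",cv2.resize(c[210:340,220:410],None,fx=4.2,fy=4.2,interpolation=cv2.INTER_CUBIC))
psi=.127
a=np.array([-np.sin(np.radians(28))*np.cos(psi),-np.sin(np.radians(28))*np.sin(psi),np.cos(np.radians(28))])
Z=X@a
sub=X[225:300,270:360].reshape(-1,3); sub=sub[~np.isnan(sub[:,0])]
hist,e=np.histogram(sub@a,bins=np.arange(-.1,.1,.002));
for i in np.nonzero(hist>5)[0]: print(e[i].round(4),hist[i],end='; ')
E
```

```text
-0.084 97; -0.082 199; -0.08 180; -0.078 144; -0.076 106; -0.074 93; -0.072 82; -0.07 74; -0.068 135; -0.066 117; -0.064 116; -0.062 135; -0.06 132; -0.058 143; -0.056 272; -0.054 461; -0.052 298; -0.05 165; -0.048 37; -0.042 67; -0.04 1692; -0.038 735; -0.034 11; -0.032 450; -0.03 224; -0.018 6; -0.012 35; -0.01 97; -0.008 86; -0.006 81; -0.004 178; -0.002 61;
```

View pics/w1z.png

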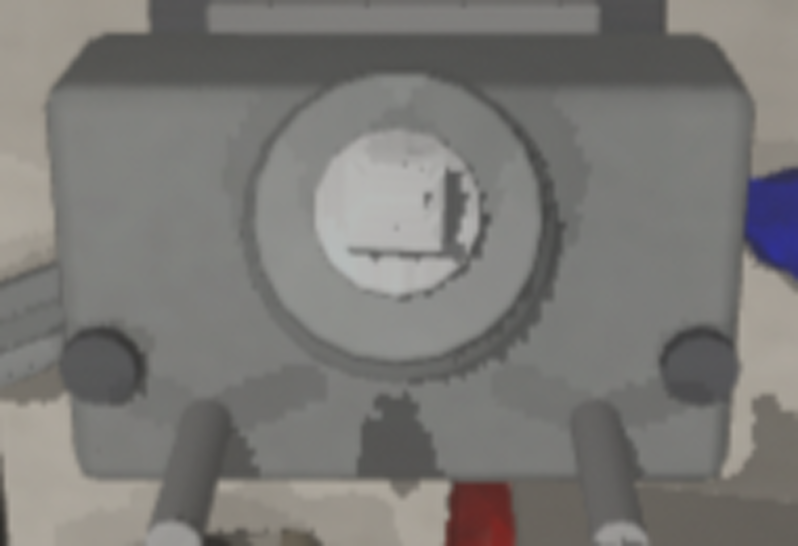

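```bash
python3 - <<'E'
from h import *
D=np.load("w1.npz");X=D["X"]
def basis(psi,th=np.radians(28)):
    a=np.array([-np.sin(th)*np.cos(psi),-np.sin(th)*np.sin(psi),np.cos(th)]); l=np.array([-np.sin(psi),np.cos(psi),0]); return a,l,np.cross(l,a)
a,l,h=basis(.127)
S=X[215:305,262:370].reshape(-1,3); S=S[~np.isnan(S[:,0])]
d=S@a
P=S[(d>-.0415)&(d<-.037)]; ctr=P.mean(0); u,s,v=np.linalg.svd(P-ctr); n=v[2]*np.sign(v[2][2]); print("case normal",n,"lean",np.degrees(np.arccos(n[2])),"psi",np.arctan2(-n[1],-n[0]))
q=np.stack([P@l,P@h],1); (cx,cy),r=cv2.minEnclosingCircle((q*1e3).astype(np.float32)); print("case disc lateral,h",cx,cy,r)
for lo,hi,nm in [(-.036,-.027,"collar"),(-.013,.0,"tip")]:
    T=S[(d>lo)&(d<hi)]; qq=(np.stack([T@l,T@h],1)*1e3).astype(np.float32); print(nm,len(T),np.median(T@a),cv2.minAreaRect(qq),cv2.minEnclosingCircle(qq), qq.min(0),qq.max(0))
T=S[(d>-.006)&(d<.0)]; qq=(np.stack([T@l,T@h],1)*1e3);print("tipface",np.median(T@a),qq.min(0),qq.max(0),qq.mean(0))
c=cx/1e3*l+cy/1e3*h; zc=np.median(S[(d>-.036)&(d<-.029)]@a)
print("a_collar",zc, "collar center",c+zc*a,"home",c+(zc+.0225)*a,"tip",c+(zc+.028)*a)
# h,l profiles
for lo in np.arange(-.016,.001,.002):
    T=S[(d>lo)&(d<lo+.002)]; 
    if len(T)>3: print(lo.round(3),len(T),(T@l).min().round(4),(T@l).max().round(4),(T@h).min().round(4),(T@h).max().round(4))
E
```

```text
case normal [-0.46389698 -0.05910901  0.88391499] lean 27.881705824390934 psi 0.12673548051267072
case disc lateral,h -446.4158935546875 443.092041015625 29.87053108215332
collar 689 -0.030325183408784567 ((-446.576904296875, 443.302978515625), (31.7722110748291, 32.6475830078125), 0.10884960740804672) ((-446.2939758300781, 443.1385498046875), 16.81121063232422) [-462.4579   426.98532] [-430.68036  459.62866]
tip 538 -0.004820445682224938 ((-446.54071044921875, 442.9020690917969), (17.890247344970703, 18.184297561645508), 0.0910574421286583) ((-446.5403747558594, 442.9752197265625), 12.094415664672852) [-455.4879   433.80283] [-437.59988  451.9921 ]
tipface -0.0028558672790620476 [-453.7420582   436.11786009] [-439.18523374  449.99938256] [-446.42384577  443.48351773]
a_collar -0.030364838733333056 collar center [ 0.45875939 -0.39146265  0.18120855] home [ 0.44828136 -0.39280056  0.20107487] tip [ 0.44572006 -0.39312761  0.20593108]
-0.012 35 -0.4555 -0.4376 0.4338 0.4519
-0.01 97 -0.4554 -0.4376 0.4341 0.452
-0.008 86 -0.4546 -0.4384 0.4351 0.4513
-0.006 81 -0.4537 -0.4392 0.4361 0.45
-0.004 178 -0.4529 -0.4407 0.4371 0.4493
-0.002 61 -0.4513 -0.4415 0.4381 0.4488
```

```bash
python3 - <<'E'
from h import *
goto([.43,-.04,.24],-.78)
goto([.42,-.22,.33],-.78)
E
```

```text
t 4.0 tcp [ 0.4262 -0.3887  0.3105] head 1.696 tilt 0.05 q6 -2.56 F [-0.6 -0.4  0.7] open 0.0856
shift [0.3455 0.0473 0.0706] roll -0.6656
t 4.0 tcp [ 0.4262 -0.3887  0.3105] head 1.696 tilt 0.05 q6 -2.56 F [-0.6 -0.4  0.7] open 0.0856
shift [ 0.1682  0.015  -0.0195] roll -0.6656
```

>>> step_arm(targets=[0.0,0,-0.02,0.12,0.02,0,-0.02,0.24,0.05,0,-0.02,0.36,0.08,0.005,-0.02,0.48,0.11,0.005,-0.02,0.6,0.14,0.01,-0.02,0.72,0.17,0.015,-0.02,0.84,0.2,0.02,-0.02,0.96,0.23,0.025,-0.02,1.08,0.26,0.03,-0.02,1.2,0.29,0.04,0,1.32,0.31,0.045,0.02,1.44])

```text
t: 5.0
tool_pos: [0.4331, -0.0738, 0.2924]
tool_rot: [3.116, 0.388, 0.009]
contact_force: [0.3, -0.7, -0.5]
opening: 0.0858
```

```bash
python3 - <<'E'
from h import *
goto([.43,-.04,.24],-.78)
E
```

```text
t 5.0 tcp [ 0.4331 -0.0738  0.2924] head 0.248 tilt 0.34 q6 -0.59 F [ 0.3 -0.7 -0.5] open 0.0858
shift [ 0.005  -0.0336  0.0524] roll 1.0278
```

>>> step_arm(targets=[0.0,-0.01,0.01,0.12,0.002,-0.02,0.02,0.24,0.005,-0.034,0.03,0.36,0.005,-0.034,0.04,0.48,0.005,-0.034,0.052,0.6,0.005,-0.034,0.052,0.72,0.005,-0.034,0.052,0.84,0.005,-0.034,0.052,0.96,0.005,-0.034,0.052,1.03,0.005,-0.034,0.052,1.03])

```text
t: 5.83
tool_pos: [0.4299, -0.0396, 0.2405]
tool_rot: [-2.9, 1.203, -0.009]
contact_force: [-0.5, -0.1, -0.8]
opening: 0.0854
```

```bash
python3 - <<'E'
from h import *
goto([.43,-.04,.24],-.78)
p=imaging.get_image("wrist");save(p,"w2"); X=cloud(p)
S=X.reshape(-1,3); S=S[~np.isnan(S[:,0])]
S=S[(abs(S[:,0]-.445)<.07)&(abs(S[:,1]+.025)<.075)]
tz=np.median(S[(abs(S[:,2])<.01)][:,2]);print("table",tz)
A=S[(S[:,2]>.038)&(S[:,2]<.047)&(np.hypot(S[:,0]-.466,S[:,1]+.006)<.033)]
rc=cv2.minAreaRect((A[:,:2]*1e3).astype(np.float32));print("hub",len(A),np.median(A[:,2]),rc)
K=S[(S[:,2]>.049)&(S[:,2]<.056)];q=(K[:,:2]*1e3).astype(np.float32);print("knob",len(K),np.median(K[:,2]),cv2.minEnclosingCircle(q))
E
```

```text
t 5.83 tcp [ 0.4299 -0.0396  0.2405] head -0.786 tilt 0.35 q6 0.52 F [-0.5 -0.1 -0.8] open 0.0854
shift [0.0004 0.0002 0.0005] roll -0.0062
table 0.0007976097342920177
hub 1193 0.04571903256618024 ((466.1630859375, -8.396881103515625), (36.04694366455078, 35.900306701660156), 45.18838119506836)
knob 499 0.05197141645882713 ((443.4354553222656, -30.34098243713379), 39.114925384521484)
```

View pics/w2.png

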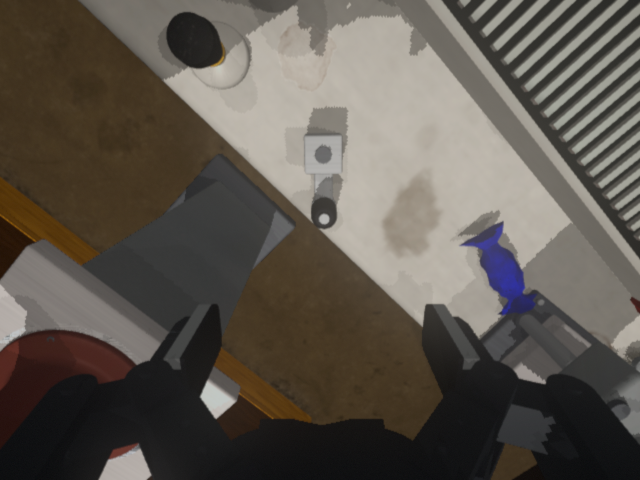

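```bash
python3 - <<'E'
from h import *
goto([.4662,-.0084,.015],-.782)
E
```

```text
t 5.88 tcp [ 0.4299 -0.0396  0.2405] head -0.783 tilt 0.36 q6 0.52 F [-0.1  0.2  0.8] open 0.0856
shift [ 0.0026 -0.0469  0.2257] roll -0.001
```

>>> step_arm(targets=[0.003,-0.0,0.04,0,0.003,-0.02,0.08,0,0.003,-0.04,0.11,0,0.003,-0.047,0.14,0,0.003,-0.047,0.165,0,0.003,-0.047,0.185,0,0.003,-0.047,0.2,0,0.003,-0.047,0.214,0,0.003,-0.047,0.225,0,0.003,-0.047,0.225,0], grip=0.0854, force=30)

```text
t: 6.72
tool_pos: [0.4646, -0.0083, 0.0132]
tool_rot: [-2.903, 1.199, -0.002]
contact_force: [-1.2, 0.3, -0.6]
opening: 0.0855
```

```bash
python3 - <<'E'
from h import *
goto([.4662,-.0084,.015],-.782)
p=imaging.get_image("wrist");save(p,"w3")
E
```

```text
t 6.72 tcp [ 0.4646 -0.0083  0.0132] head -0.783 tilt 0.08 q6 0.6 F [-1.2  0.3 -0.6] open 0.0855
shift [ 0.0012 -0.0011 -0.0018] roll -0.001
```

View pics/w3.png

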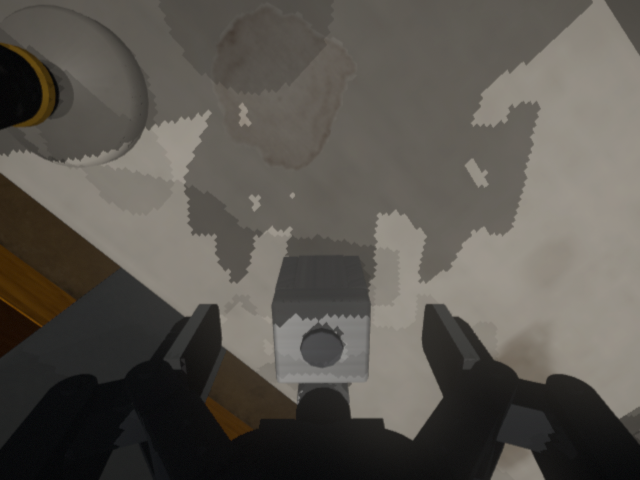

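>>> step_arm(targets=[0.001,-0.001,-0.002,0,0.001,-0.001,-0.002,0,0.001,-0.001,-0.002,0,0.001,-0.001,-0.002,0,0.001,-0.001,-0.002,0,0.001,-0.001,-0.002,0,0.001,-0.001,-0.002,0], grip=0.02, force=30)

```text
t: 7.35
tool_pos: [0.4679, -0.0085, 0.0177]
tool_rot: [-2.902, 1.198, -0.008]
contact_force: [-1.3, 0.8, 5.1]
opening: 0.0358
```

```bash
python3 - <<'E'
from h import *
goto([.4662,-.0084,.16],-.782)
E
```

```text
t 7.35 tcp [ 0.4679 -0.0085  0.0177] head -0.783 tilt 0.3 q6 0.61 F [-1.3  0.8  5.1] open 0.0358
shift [-0.0007  0.0006 -0.1423] roll -0.001
```

```bash
python3 - <<'E'
from h import *
goto([.42,-.05,.25])
goto([.40,-.25,.27])
E
```

```text
t 7.35 tcp [ 0.4679 -0.0085  0.0177] head -0.783 tilt 0.3 q6 0.61 F [-1.3  0.8  5.1] open 0.0358
shift [-0.0037  0.0624 -0.2325] roll 0
t 7.35 tcp [ 0.4679 -0.0085  0.0177] head -0.783 tilt 0.3 q6 0.61 F [-1.3  0.8  5.1] open 0.0358
shift [ 0.1233  0.2182 -0.2525] roll 0
```

>>> step_arm(targets=[0,0,-0.02,0,0,0.005,-0.05,0,0,0.02,-0.085,-0.1,0,0.03,-0.12,-0.2,0,0.04,-0.155,-0.3,0,0.05,-0.19,-0.42,-0.003,0.06,-0.22,-0.54,0.0,0.07,-0.25,-0.66,0.02,0.09,-0.255,-0.78,0.04,0.115,-0.255,-0.9,0.06,0.14,-0.255,-1.02,0.08,0.165,-0.255,-1.14])

```text
t: 8.35
tool_pos: [0.4064, -0.1802, 0.2716]
tool_rot: [3.093, 0.545, 0.007]
contact_force: [1.3, 0.1, -2.6]
opening: 0.0354
```

```bash
python3 - <<'E'
from h import *
goto([.372,-.402,.265],1.698)
E
```

```text
t 8.35 tcp [ 0.4064 -0.1802  0.2716] head 0.349 tilt 0.25 q6 -0.94 F [ 1.3  0.1 -2.6] open 0.0354
shift [-0.1081  0.1967  0.0064] roll -1.3494
```

>>> step_arm(targets=[-0.01,0.02,0,-0.12,-0.02,0.04,0,-0.24,-0.03,0.06,0.0,-0.36,-0.04,0.08,0.0,-0.48,-0.05,0.1,0.003,-0.6,-0.06,0.12,0.003,-0.72,-0.07,0.14,0.006,-0.84,-0.08,0.155,0.006,-0.96,-0.09,0.17,0.006,-1.08,-0.1,0.185,0.006,-1.2,-0.108,0.197,0.006,-1.32,-0.108,0.197,0.006,-1.35])

```text
t: 9.35
tool_pos: [0.3708, -0.4039, 0.2635]
tool_rot: [2.072, 2.36, 0.003]
contact_force: [-0.2, 1.1, -2.8]
opening: 0.0358
```

```bash
python3 - <<'E'
from h import *
goto([.386,-.4007,.230],1.698)
p=imaging.get_image("wrist");save(p,"w4")
p=imaging.get_image("side");save(p,"s4",(260,260,500,440),3)
E
```

```text
t 9.35 tcp [ 0.3708 -0.4039  0.2635] head 1.701 tilt 0.12 q6 -2.67 F [-0.2  1.1 -2.8] open 0.0358
shift [0.0012 0.0154 0.0335] roll 0.0026
```

View pics/w4.png

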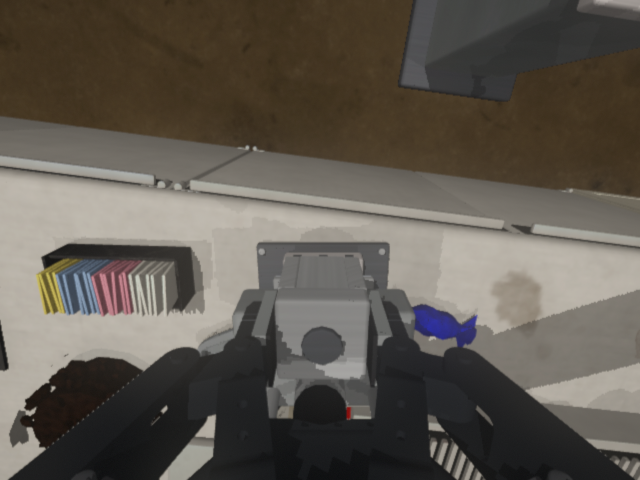

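View pics/s4.png

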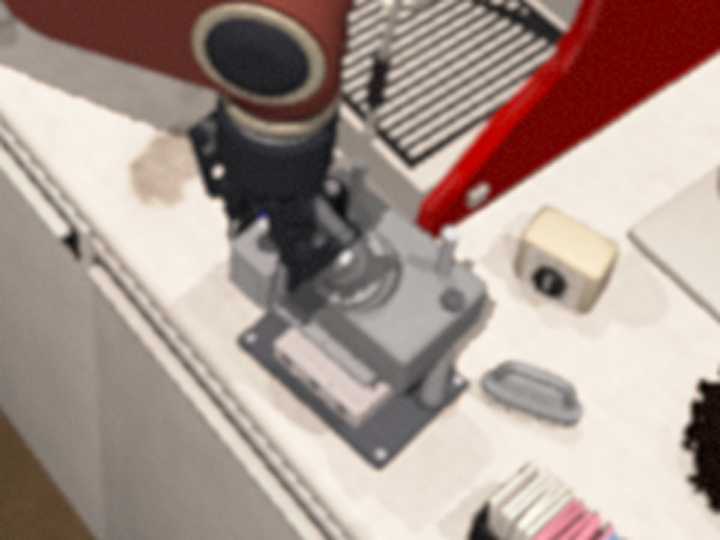

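```bash
cat >> h.py <<'E'
def hubplane(name=None,box=(275,295,372,400),show=True):
    p=imaging.get_image("wrist")
    if name: save(p,name)
    X=cloud(p); o,R,t=tf()
    L=(X-t)@R   # tool frame
    L[np.isnan(L)]=9
    m=(abs(L[...,0])<.017)&(L[...,1]>-.04)&(L[...,1]<.03)&(L[...,2]>-.065)&(L[...,2]<.03)
    Q=L[m]; best=None
    rng=np.random.default_rng(0)
    # two faces seen: fit planes by ransac
    res=[];Q0=Q
    for k in range(2):
        bi=None
        if len(Q)<50: break
        for _ in range(300):
            a,b,c=Q[rng.choice(len(Q),3,replace=False)]; n=np.cross(b-a,c-a); nn=np.linalg.norm(n)
            if nn<1e-9: continue
            i=abs((Q-a)@(n/nn))<.0012
            if bi is None or i.sum()>bi.sum(): bi=i
        P=Q[bi];c=P.mean(0);n=np.linalg.svd(P-c)[2][2]; n*=-np.sign(n[2])
        res.append((bi.sum(),c.round(4),n.round(3),np.degrees(np.arctan2(n[1],-n[2])).round(2),P.min(0).round(4),P.max(0).round(4)))
        Q=Q[~bi]
    if show:
        for r in res: print("plane n=%d c=%s nrm=%s tilt(y/-z)=%.2f min%s max%s"%r)
    return res
E
python3 - <<'E'
from h import *
hubplane()
E
```

```text
plane n=5494 c=[-0.0001 -0.0015 -0.0274] nrm=[ 0.008 -0.007 -1.   ] tilt(y/-z)=-0.39 min[-0.017  -0.0181 -0.0288] max[ 0.0169  0.0184 -0.0259]
plane n=3499 c=[-0.0001 -0.0173 -0.0078] nrm=[ 0.016 -1.    -0.002] tilt(y/-z)=-89.88 min[-0.017  -0.0184 -0.065 ] max[ 0.0169 -0.0149  0.0183]
```

>>> step_arm(targets=[0.001,0.008,0.015,0,0.001,0.015,0.03,0,0.001,0.015,0.037,0,0.001,0.015,0.042,0,0.001,0.015,0.046,0,0.001,0.015,0.05,0,0.001,0.015,0.05,0])

```text
t: 10.08
tool_pos: [0.3863, -0.3996, 0.2155]
tool_rot: [2.076, 2.355, 0.003]
contact_force: [-3.5, 0.9, 2.4]
opening: 0.0357
```

```bash
python3 - <<'E'
from h import *
goto([.386,-.4007,.197],1.698)
hubplane("w5")
E
```

```text
t 10.08 tcp [ 0.3863 -0.3996  0.2155] head 1.697 tilt 0.18 q6 -2.63 F [-3.5  0.9  2.4] open 0.0357
shift [-0.0011 -0.0005  0.0185] roll -0.0014
plane n=5924 c=[-0.     -0.002  -0.0279] nrm=[ 0.004 -0.14  -0.99 ] tilt(y/-z)=-8.03 min[-0.017  -0.0191 -0.0313] max[ 0.017   0.0167 -0.0245]
plane n=2481 c=[-0.0001 -0.0158 -0.0067] nrm=[ 0.     0.99  -0.138] tilt(y/-z)=82.05 min[-0.017  -0.0189 -0.0275] max[ 0.0169 -0.0118  0.0194]
```

View pics/w5.png

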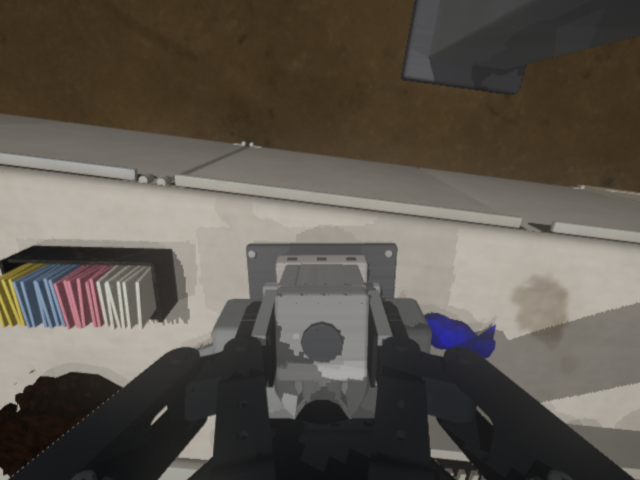

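>>> step_arm(targets=[-0.001,0,0.003,0,-0.001,0,0.006,0,-0.001,0,0.009,0,-0.001,0,0.012,0,-0.001,0,0.015,0,-0.001,0,0.018,0,-0.001,0,0.019,0,-0.001,0,0.019,0])

```text
t: 10.8
tool_pos: [0.385, -0.4015, 0.1972]
tool_rot: [2.078, 2.355, -0.002]
contact_force: [-9.6, -1.1, 3.3]
opening: 0.0357
```

```bash
python3 - <<'E'
from h import *
goto([.386,-.4007,.197],1.698)
hubplane("w6")
E
```

```text
t 10.8 tcp [ 0.385  -0.4015  0.1972] head 1.696 tilt 0.1 q6 -2.64 F [-9.6 -1.1  3.3] open 0.0357
shift [0.0007 0.0011 0.0002] roll -0.0022
plane n=6519 c=[-0.     -0.0049 -0.0281] nrm=[-0.002 -0.412 -0.911] tilt(y/-z)=-24.32 min[-0.017  -0.0213 -0.0357] max[ 0.017   0.0117 -0.0195]
plane n=1439 c=[-0.001  -0.0063 -0.0305] nrm=[-0.035 -0.439 -0.898] tilt(y/-z)=-26.06 min[-0.017  -0.0205 -0.0383] max[ 0.017   0.0104 -0.0226]
```

>>> step_arm(targets=[0.0,0.001,0.002,0,0.0,0.001,0.004,0,0.0,0.001,0.005,0,0.0,0.001,0.005,0,0,0,-0.01,0,0,-0.004,-0.03,0,0,-0.004,-0.04,0,0,-0.004,-0.04,0])

```text
t: 11.52
tool_pos: [0.3821, -0.4031, 0.2399]
tool_rot: [2.074, 2.351, -0.003]
contact_force: [0.9, 0.3, -2.0]
opening: 0.0354
```

```bash
python3 - <<'E'
from h import *
goto([.386,-.4007,.237],1.698)
hubplane("w7")
E
```

```text
t 11.52 tcp [ 0.3821 -0.4031  0.2399] head 1.695 tilt 0.4 q6 -2.64 F [ 0.9  0.3 -2. ] open 0.0354
shift [0.0019 0.0042 0.0029] roll -0.0025
plane n=6462 c=[-0.0002 -0.0051 -0.0296] nrm=[ 0.011 -0.473 -0.881] tilt(y/-z)=-28.21 min[-0.017  -0.0211 -0.0392] max[ 0.0169  0.0119 -0.0199]
plane n=1526 c=[ 0.001  -0.0066 -0.0319] nrm=[ 0.107 -0.492 -0.864] tilt(y/-z)=-29.67 min[-0.0089 -0.0211 -0.0408] max[ 0.017   0.0123 -0.022 ]
```

View pics/w7.png

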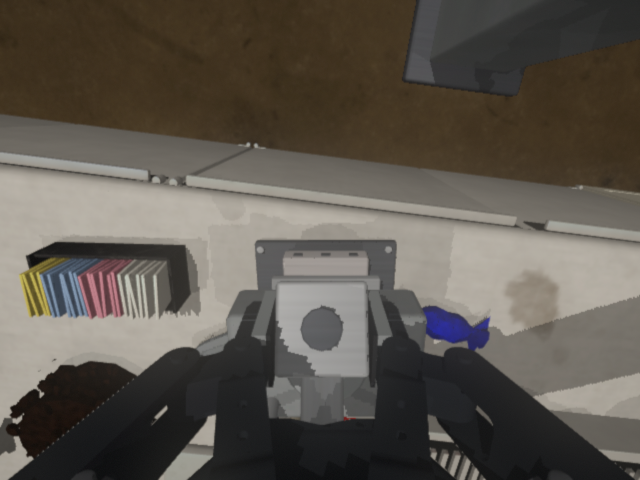

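```bash
cat >> h.py <<'E'
psi=.127; th=np.radians(28)
A=np.array([-np.sin(th)*np.cos(psi),-np.sin(th)*np.sin(psi),np.cos(th)]); LAT=np.array([-np.sin(psi),np.cos(psi),0]); H=np.cross(LAT,A)
HOME=np.array([.44828,-.39280,.20107])
def hubgo(dist,ht=(0,.006,-.0095),head=1.698):
    c,s=np.cos(head),np.sin(head)
    R=np.array([[c,s,0],[s,-c,0],[0,0,-1.]])
    return goto(HOME+dist*A-R@np.array(ht),head)
E
python3 - <<'E'
from h import *
print(H,LAT,A)
for d in (.05,.03,.0): hubgo(d)
E
```

```text
[0.87583663 0.11183315 0.46947156] [-0.12665888  0.99194633  0.        ] [-0.4656906  -0.05946274  0.88294759]
t 11.57 tcp [ 0.3817 -0.4025  0.2382] head 1.696 tilt 0.26 q6 -2.64 F [ 0.5  0.3 -3.8] open 0.0354
shift [0.0013 0.0378 0.0026] roll -0.0024
t 11.57 tcp [ 0.3817 -0.4025  0.2382] head 1.696 tilt 0.26 q6 -2.64 F [ 0.5  0.3 -3.8] open 0.0354
shift [0.0014 0.0472 0.0202] roll -0.0024
t 11.57 tcp [ 0.3817 -0.4025  0.2382] head 1.696 tilt 0.26 q6 -2.64 F [ 0.5  0.3 -3.8] open 0.0354
shift [0.0015 0.0612 0.0467] roll -0.0024
```

>>> step_arm(targets=[0.001,0.01,-0.003,0,0.001,0.025,-0.003,0,0.001,0.035,0,0,0.001,0.038,0.003,0,0.001,0.038,0.003,0,0.001,0.038,0.003,0])

```text
t: 12.07
tool_pos: [0.4194, -0.3962, 0.2339]
tool_rot: [2.076, 2.355, -0.003]
contact_force: [-0.3, -0.5, -2.3]
opening: 0.0357
```

```bash
cat >> h.py <<'E'
def hubmeas(name=None,pr=True):
    """world hub centre from wrist depth: top-face plane + extents"""
    p=imaging.get_image("wrist")
    if name: save(p,name)
    X=cloud(p); o,R,t=tf(); L=(X-t)@R; L[np.isnan(L)]=9
    m=(abs(L[...,0])<.019)&(L[...,1]>-.04)&(L[...,1]<.03)&(L[...,2]>-.055)&(L[...,2]<-.010)
    P=L[m]; aT=R.T@A
    for k in range(4):
        c=np.median(P,0); n=np.linalg.svd(P-P.mean(0),full_matrices=False)[2][2]; n*=-np.sign(n[2]); d=np.median(P@n); P=P[abs(P@n-d)<.0015]
    e=np.cross(n,[1,0,0]); e/=np.linalg.norm(e); s=P@e; lo,hi=np.percentile(s,[.5,99.5])
    T=n*d+e*(lo+hi)/2; hub=T-.0225*n
    W=R@hub+t; rel=W-HOME
    if pr: print("n",len(P),"tilt",np.degrees(np.arctan2(n[1],-n[2])).round(2),"nx",n[0].round(3),"span",(hi-lo).round(4),"hubtool",hub.round(4),"rel a,l,h mm",(np.array([rel@A,rel@LAT,rel@H])*1e3).round(1))
    return hub
E
python3 - <<'E'
from h import *
hubmeas("w8");hub=hubmeas();hubgo(.05);hubgo(.0)
E
```

```text
n 6486 tilt -28.89 nx -0.015 span 0.0353 hubtool [-0.0001  0.0052 -0.0077] rel a,l,h mm [47.5  0.  -2. ]
n 6478 tilt -28.99 nx -0.016 span 0.0353 hubtool [-0.0001  0.0052 -0.0077] rel a,l,h mm [48.  -0.2 -2. ]
t 12.17 tcp [ 0.4191 -0.3967  0.2348] head 1.696 tilt 0.21 q6 -2.58 F [-0.3 -0.7 -2.8] open 0.0354
shift [ 0.0002 -0.     -0.0009] roll -0.0023
t 12.17 tcp [ 0.4191 -0.3967  0.2348] head 1.696 tilt 0.21 q6 -2.58 F [-0.3 -0.7 -2.8] open 0.0354
shift [0.0004 0.0234 0.0433] roll -0.0023
```

View pics/w8.png

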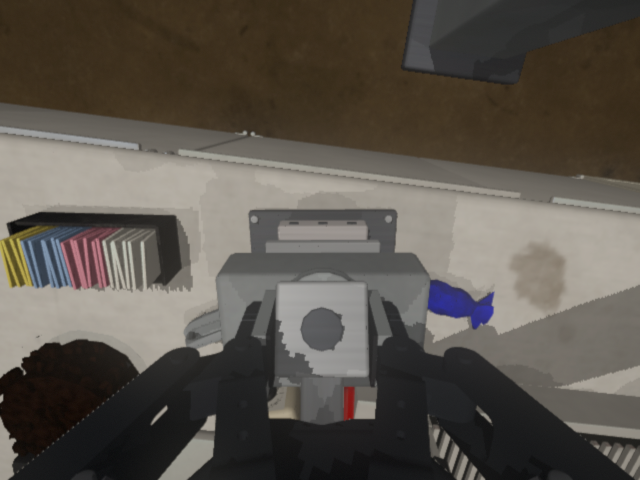

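>>> step_arm(targets=[0,0.003,0.001,0,0,0.006,0.007,0,0,0.009,0.012,0,0,0.012,0.018,0,0,0.014,0.022,0,0,0.014,0.022,0,0,0.014,0.022,0])

```text
t: 12.75
tool_pos: [0.4329, -0.3947, 0.212]
tool_rot: [2.077, 2.355, -0.003]
contact_force: [-0.9, 0.5, -3.4]
opening: 0.0355
```

```bash
python3 - <<'E'
from h import *
hubmeas("w9");hubgo(.0)
E
```

```text
n 6426 tilt -28.91 nx -0.015 span 0.0351 hubtool [-0.0001  0.0048 -0.0075] rel a,l,h mm [21.8 -0.2 -0.4]
t 12.8 tcp [ 0.433  -0.3949  0.2126] head 1.696 tilt 0.19 q6 -2.56 F [ 0.3  0.3 -2.9] open 0.0357
shift [0.0003 0.0094 0.021 ] roll -0.0022
```

>>> step_arm(targets=[0,0.002,0.004,0,0,0.004,0.008,0,0,0.006,0.012,0,0,0.008,0.015,0,0,0.01,0.018,0,0,0.0105,0.0195,0,0,0.0105,0.0195,0])

```text
t: 13.38
tool_pos: [0.4435, -0.3937, 0.1931]
tool_rot: [2.076, 2.354, -0.003]
contact_force: [-0.8, 0.1, -2.0]
opening: 0.0356
```

```bash
python3 - <<'E'
from h import *
hubmeas("w10");hubgo(.0)
E
```

```text
n 6343 tilt -29.07 nx -0.018 span 0.0354 hubtool [-0.0001  0.0051 -0.0082] rel a,l,h mm [ 0.1 -0.4  0.4]
t 13.43 tcp [ 0.4435 -0.3937  0.1931] head 1.696 tilt 0.2 q6 -2.55 F [-0.7  0.1 -2.9] open 0.0354
shift [ 0.0003 -0.0012  0.0016] roll -0.0022
```

View pics/w10.png

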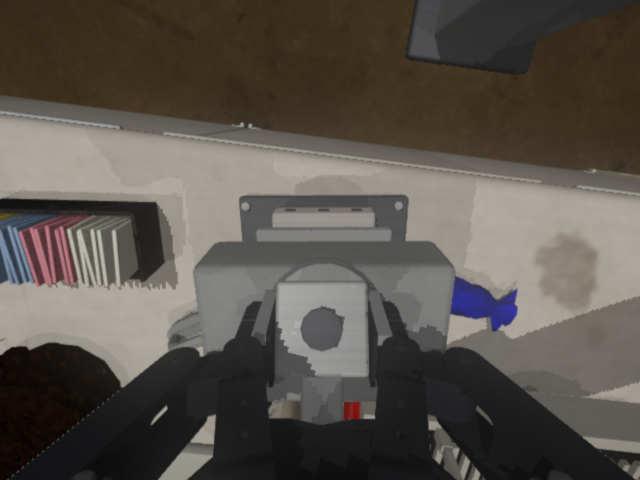

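>>> step_arm(targets=[0,0.0005,0.001,0,0,0.0005,0.0015,0,0,0.0005,0.0015,0])

```text
t: 13.68
tool_pos: [0.4437, -0.3938, 0.1931]
tool_rot: [2.077, 2.354, -0.004]
contact_force: [-5.3, 2.9, 4.6]
opening: 0.0353
```

>>> step_arm(targets=[0,0,0,0,0,0,0,0,0,0,0,0,0,0,0,0,0,0,0,0,0,0,0,0,0,0,0,0], grip=0.0854)

```text
t: 14.27
tool_pos: [0.4437, -0.3938, 0.193]
tool_rot: [2.077, 2.354, -0.004]
contact_force: [0.3, 0.2, 0.5]
opening: 0.0853
```

```bash
python3 - <<'E'
from h import *
hubmeas("w11")
X=np.load("top0.npz")["X"].reshape(-1,3)
for y in np.arange(-.55,-.15,.05):
    m=(X[:,1]>y)&(X[:,1]<y+.05)&(X[:,2]>.25)&(X[:,0]>.3)
    if m.any():
        i=np.argmin(X[m][:,0]);print(y.round(2),X[m][i].round(3))
goto(HOME+.06*H+.009*A-[0,0,.012],1.698)
E
```

```text
n 7201 tilt -27.94 nx -0.004 span 0.0351 hubtool [-0.      0.0035 -0.0074] rel a,l,h mm [-0.1 -0.4 -1.3]
-0.55 [ 0.857 -0.529  0.52 ]
-0.5 [ 0.894 -0.495  0.34 ]
-0.45 [ 1.106 -0.409  0.507]
-0.4 [ 0.608 -0.351  0.429]
-0.35 [ 0.603 -0.344  0.425]
-0.3 [ 0.577 -0.287  0.252]
-0.25 [ 0.62  -0.204  0.405]
-0.2 [ 0.513 -0.176  0.261]
t 14.32 tcp [ 0.4437 -0.3937  0.193 ] head 1.696 tilt 0.2 q6 -2.55 F [-0.5  0.1  0.4] open 0.0851
shift [ 0.0003  0.0534 -0.0322] roll -0.002
```

View pics/w11.png

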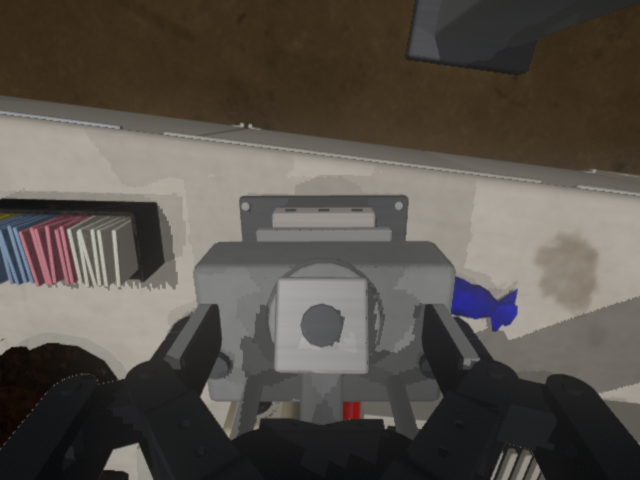

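>>> step_arm(targets=[0,0,-0.02,0,0,0,-0.05,0,0,0.01,-0.08,0,0,0.03,-0.085,0,0,0.045,-0.08,0,0,0.052,-0.07,0,0,0.053,-0.055,0,0,0.053,-0.04,0,0,0.053,-0.032,0,0,0.053,-0.032,0,0,0.053,-0.032,0])

```text
t: 15.23
tool_pos: [0.4951, -0.3866, 0.223]
tool_rot: [-2.078, -2.355, 0.004]
contact_force: [-0.6, -0.0, 0.0]
opening: 0.0855
```

```bash
python3 - <<'E'
from h import *
goto(HOME-.0013*H+.06*H+.009*A-[0,0,.012],1.698)
p=imaging.get_image("wrist");save(p,"w12")
E
```

```text
t 15.23 tcp [ 0.4951 -0.3866  0.223 ] head 1.695 tilt 0.15 q6 -2.48 F [-0.6 -0.   0. ] open 0.0855
shift [-0.0002  0.0004 -0.0016] roll -0.0027
```

View pics/w12.png

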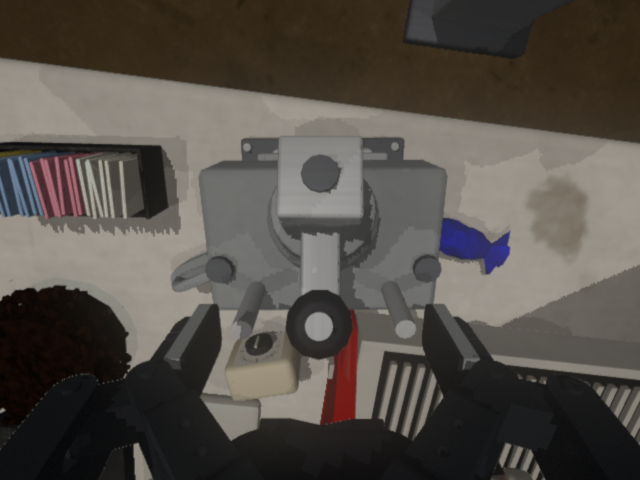

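>>> step_arm(targets=[0,0,-0.002,0,0,0,-0.002,0,0,0,-0.002,0,0,0,-0.002,0,0,0,-0.002,0,0,0,-0.002,0,0,0,-0.002,0,0,0,-0.002,0], grip=0.01, force=30)

```text
t: 15.95
tool_pos: [0.4959, -0.3873, 0.227]
tool_rot: [2.077, 2.354, -0.004]
contact_force: [0.8, 0.7, 2.4]
opening: 0.0259
```

```bash
cat >> h.py <<'E'
def wind(b0,db,n=12,r=.06,G=None,show=True,corr=(0,0,0)):
    """rows for clockwise circle starting at knob angle b0 (0=up-slope)"""
    out=[]
    for i in range(1,n+1):
        b=b0+db*i
        out+= [-r*(np.sin(b)-np.sin(b0))+corr[0], .883*r*(np.cos(b)-np.cos(b0))+corr[1], -.469*r*(np.cos(b)-np.cos(b0))+corr[2],0]
    print(np.round(out,3).tolist()); return out
def knobang(g):
    """angle of tcp on the circle, g= tool-frame-ish world offset of TCP from knob centre"""
    o,R,t=tf(); d=t-g-HOME-.009*A
    b=np.arctan2(-(d@LAT),d@H); print("t",round(o["t"],2),"b",b.round(3),"r",np.hypot(d@LAT,d@H).round(4),"a",(d@A).round(4),"F",np.round(o["contact_force"],1),"tau",np.round(o["wrist_torque"],2),"open",round(o["opening"],4),"head",np.arctan2(R[1,0],R[0,0]).round(3)); return b
E
python3 - <<'E'
from h import *
p=imaging.get_image("wrist");save(p,"w13")
b=knobang(np.array([0,0,-.012])); wind(b,.15)
E
```

```text
t 16.0 b 0.01 r 0.0602 a 0.002 F [0.5 0.4 1.8] tau [ 0.03 -0.11  0.01] open 0.0257 head 1.695
[-0.009, -0.001, 0.0, 0.0, -0.018, -0.003, 0.001, 0.0, -0.026, -0.006, 0.003, 0.0, -0.034, -0.01, 0.005, 0.0, -0.041, -0.015, 0.008, 0.0, -0.047, -0.02, 0.011, 0.0, -0.052, -0.027, 0.014, 0.0, -0.056, -0.034, 0.018, 0.0, -0.058, -0.042, 0.022, 0.0, -0.059, -0.05, 0.026, 0.0, -0.059, -0.058, 0.031, 0.0, -0.058, -0.066, 0.035, 0.0]
```

View pics/w13.png

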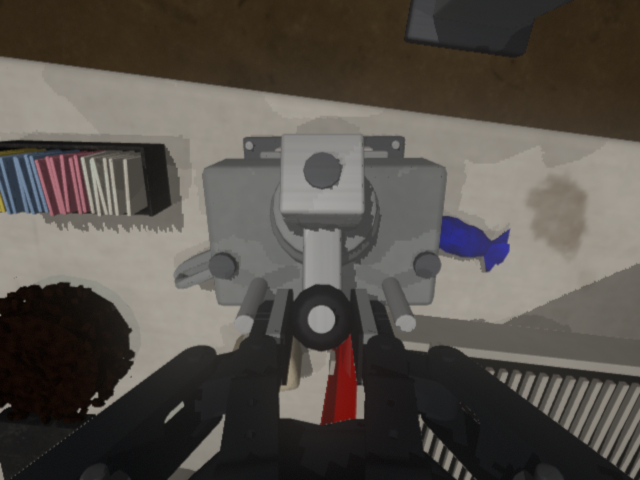

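```bash
cat >> h.py <<'E'
def windabs(b0,db,n=12,r=.06,a=.0015):
    o,R,t=tf(); out=[]
    for i in range(1,n+1):
        b=b0+db*i; W=HOME+(.009+a)*A+r*(np.cos(b)*H-np.sin(b)*LAT)+[0,0,-.012]
        out+=[*(R.T@(W-t)),0]
    print("b_end",round(b0+db*n,3)); print(np.round(out,3).tolist())
E
python3 - <<'E'
from h import *
windabs(0,.15)
E
```

```text
b_end 1.8
[-0.008, -0.0, 0.001, 0.0, -0.017, -0.002, 0.002, 0.0, -0.025, -0.005, 0.003, 0.0, -0.033, -0.009, 0.006, 0.0, -0.04, -0.014, 0.008, 0.0, -0.046, -0.02, 0.011, 0.0, -0.051, -0.026, 0.015, 0.0, -0.055, -0.034, 0.019, 0.0, -0.058, -0.041, 0.023, 0.0, -0.059, -0.049, 0.027, 0.0, -0.059, -0.057, 0.031, 0.0, -0.058, -0.065, 0.035, 0.0]
```

>>> step_arm(targets=[-0.008,0,0.001,0,-0.017,-0.002,0.002,0,-0.025,-0.005,0.003,0,-0.033,-0.009,0.006,0,-0.04,-0.014,0.008,0,-0.046,-0.02,0.011,0,-0.051,-0.026,0.015,0,-0.055,-0.034,0.019,0,-0.058,-0.041,0.023,0,-0.059,-0.049,0.027,0,-0.059,-0.057,0.031,0,-0.058,-0.065,0.035,0])

```text
t: 17.0
tool_pos: [0.4379, -0.452, 0.1915]
tool_rot: [-2.079, -2.355, -0.001]
contact_force: [1.2, 6.7, 5.6]
opening: 0.0256
```

```bash
python3 - <<'E'
from h import *
p=imaging.get_image("wrist");save(p,"w14")
b=knobang(np.array([0,0,-.012])); windabs(1.8,.15)
E
```

```text
t 17.05 b 1.85 r 0.0593 a 0.0013 F [-0.8  5.7  7.6] tau [1.18 0.04 0.12] open 0.0254 head 1.695
b_end 3.6
[0.001, -0.005, 0.003, 0.0, 0.005, -0.012, 0.006, 0.0, 0.01, -0.019, 0.01, 0.0, 0.016, -0.025, 0.013, 0.0, 0.023, -0.03, 0.016, 0.0, 0.031, -0.034, 0.018, 0.0, 0.04, -0.037, 0.019, 0.0, 0.048, -0.038, 0.02, 0.0, 0.057, -0.039, 0.021, 0.0, 0.066, -0.038, 0.02, 0.0, 0.075, -0.036, 0.019, 0.0, 0.083, -0.033, 0.018, 0.0]
```

View pics/w14.png

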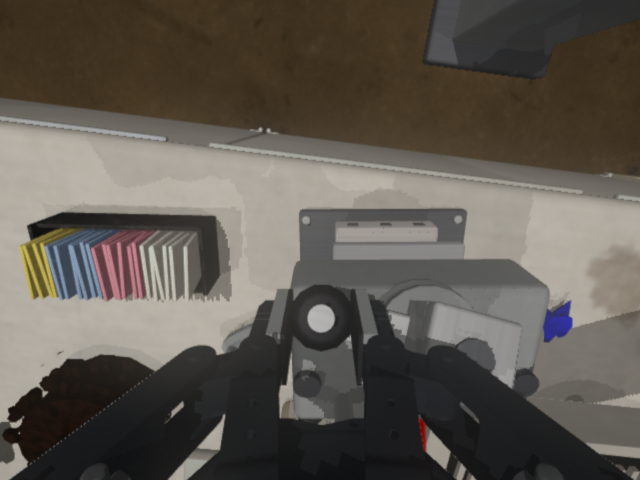

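>>> step_arm(targets=[0.001,-0.005,0.003,0,0.005,-0.012,0.006,0,0.01,-0.019,0.01,0,0.016,-0.025,0.013,0,0.023,-0.03,0.016,0,0.031,-0.034,0.018,0,0.04,-0.037,0.019,0,0.048,-0.038,0.02,0,0.057,-0.039,0.021,0,0.066,-0.038,0.02,0,0.075,-0.036,0.019,0,0.083,-0.033,0.018,0])

```text
t: 18.05
tool_pos: [0.3931, -0.374, 0.1731]
tool_rot: [-2.08, -2.353, 0.004]
contact_force: [1.2, -4.9, 3.9]
opening: 0.0255
```

```bash
python3 - <<'E'
from h import *
b=knobang(np.array([0,0,-.012])); windabs(3.6,.15)
E
```

```text
t 18.05 b -2.697 r 0.0595 a 0.0014 F [ 1.2 -4.9  3.9] tau [-0.9  -0.34 -0.15] open 0.0255 head 1.694
b_end 5.4
[0.009, 0.004, -0.002, 0.0, 0.016, 0.009, -0.005, 0.0, 0.022, 0.015, -0.008, 0.0, 0.027, 0.021, -0.012, 0.0, 0.031, 0.028, -0.015, 0.0, 0.033, 0.036, -0.019, 0.0, 0.034, 0.044, -0.024, 0.0, 0.034, 0.052, -0.028, 0.0, 0.033, 0.06, -0.032, 0.0, 0.03, 0.067, -0.036, 0.0, 0.026, 0.074, -0.04, 0.0, 0.021, 0.081, -0.043, 0.0]
```

>>> step_arm(targets=[0.009,0.004,-0.002,0,0.016,0.009,-0.005,0,0.022,0.015,-0.008,0,0.027,0.021,-0.012,0,0.031,0.028,-0.015,0,0.033,0.036,-0.019,0,0.034,0.044,-0.024,0,0.034,0.052,-0.028,0,0.033,0.06,-0.032,0,0.03,0.067,-0.036,0,0.026,0.074,-0.04,0,0.021,0.081,-0.043,0])

```text
t: 19.05
tool_pos: [0.4699, -0.3405, 0.2158]
tool_rot: [-2.074, -2.348, 0.002]
contact_force: [-5.8, 6.0, 8.5]
opening: 0.0257
```

```bash
python3 - <<'E'
from h import *
p=imaging.get_image("wrist");save(p,"w15")
b=knobang(np.array([0,0,-.012])); windabs(5.4,.15,a=.001)
E
```

```text
t 19.1 b -0.889 r 0.0617 a 0.0016 F [-3.4  4.4  6.6] tau [ 0.61  0.6  -0.12] open 0.0257 head 1.695
b_end 7.2
[-0.008, 0.005, -0.002, 0.0, -0.015, 0.01, -0.005, 0.0, -0.023, 0.014, -0.007, 0.0, -0.031, 0.017, -0.009, 0.0, -0.04, 0.019, -0.009, 0.0, -0.049, 0.019, -0.01, 0.0, -0.058, 0.018, -0.009, 0.0, -0.067, 0.016, -0.008, 0.0, -0.075, 0.013, -0.007, 0.0, -0.083, 0.009, -0.005, 0.0, -0.09, 0.004, -0.002, 0.0, -0.096, -0.002, 0.001, 0.0]
```

View pics/w15.png

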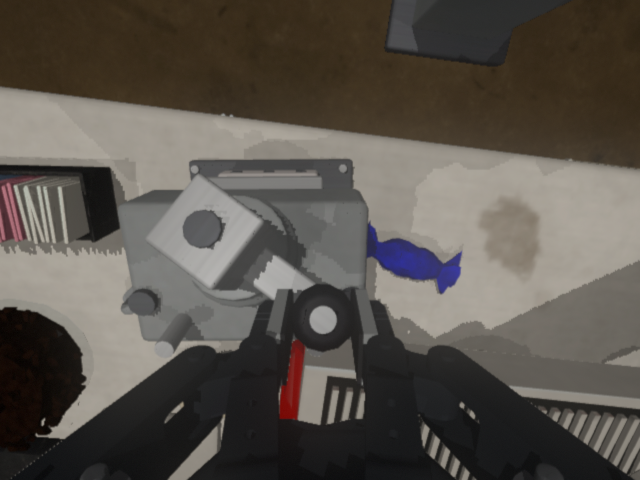

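>>> step_arm(targets=[-0.008,0.005,-0.002,0,-0.015,0.01,-0.005,0,-0.023,0.014,-0.007,0,-0.031,0.017,-0.009,0,-0.04,0.019,-0.009,0,-0.049,0.019,-0.01,0,-0.058,0.018,-0.009,0,-0.067,0.016,-0.008,0,-0.075,0.013,-0.007,0,-0.083,0.009,-0.005,0,-0.09,0.004,-0.002,0,-0.096,-0.002,0.001,0])

```text
t: 20.1
tool_pos: [0.4812, -0.4372, 0.2153]
tool_rot: [-2.075, -2.35, 0.001]
contact_force: [-0.1, 0.4, 5.1]
opening: 0.0259
```

```bash
python3 - <<'E'
from h import *
b=knobang(np.array([0,0,-.012])); windabs(7.2,.15,a=.001)
E
```

```text
t 20.1 b 0.927 r 0.0603 a 0.0015 F [-0.1  0.4  5.1] tau [ 0.18 -0.08  0.15] open 0.0259 head 1.695
b_end 9.0
[-0.004, -0.006, 0.004, 0.0, -0.008, -0.013, 0.008, 0.0, -0.011, -0.021, 0.012, 0.0, -0.012, -0.029, 0.016, 0.0, -0.012, -0.037, 0.02, 0.0, -0.01, -0.044, 0.024, 0.0, -0.007, -0.052, 0.029, 0.0, -0.003, -0.059, 0.032, 0.0, 0.002, -0.066, 0.036, 0.0, 0.008, -0.071, 0.039, 0.0, 0.015, -0.076, 0.042, 0.0, 0.023, -0.08, 0.044, 0.0]
```

>>> step_arm(targets=[-0.004,-0.006,0.004,0,-0.008,-0.013,0.008,0,-0.011,-0.021,0.012,0,-0.012,-0.029,0.016,0,-0.012,-0.037,0.02,0,-0.01,-0.044,0.024,0,-0.007,-0.052,0.029,0,-0.003,-0.059,0.032,0,0.002,-0.066,0.036,0,0.008,-0.071,0.039,0,0.015,-0.076,0.042,0,0.023,-0.08,0.044,0])

```text
t: 21.1
tool_pos: [0.3996, -0.4237, 0.1726]
tool_rot: [-2.077, -2.352, -0.003]
contact_force: [5.3, 1.1, 6.5]
opening: 0.0258
```

```bash
python3 - <<'E'
from h import *
b=knobang(np.array([0,0,-.012])); windabs(9.0,.15,a=.001)
E
```

```text
t 21.1 b 2.714 r 0.0591 a 0.0009 F [5.3 1.1 6.5] tau [ 0.21 -1.19  0.  ] open 0.0258 head 1.695
b_end 10.8
[0.008, -0.004, 0.002, 0.0, 0.017, -0.005, 0.003, 0.0, 0.026, -0.006, 0.003, 0.0, 0.035, -0.005, 0.003, 0.0, 0.044, -0.003, 0.002, 0.0, 0.052, 0.0, -0.0, 0.0, 0.06, 0.004, -0.002, 0.0, 0.067, 0.009, -0.005, 0.0, 0.073, 0.015, -0.008, 0.0, 0.077, 0.022, -0.012, 0.0, 0.081, 0.029, -0.015, 0.0, 0.084, 0.037, -0.02, 0.0]
```

>>> step_arm(targets=[0.008,-0.004,0.002,0,0.017,-0.005,0.003,0,0.026,-0.006,0.003,0,0.035,-0.005,0.003,0,0.044,-0.003,0.002,0,0.052,0,0,0,0.06,0.004,-0.002,0,0.067,0.009,-0.005,0,0.073,0.015,-0.008,0,0.077,0.022,-0.012,0,0.081,0.029,-0.015,0,0.084,0.037,-0.02,0])

```text
t: 22.1
tool_pos: [0.4246, -0.3359, 0.1926]
tool_rot: [-2.076, -2.349, 0.003]
contact_force: [-3.3, -5.1, 3.4]
opening: 0.0258
```

```bash
python3 - <<'E'
from h import *
p=imaging.get_image("wrist");save(p,"w16")
b=knobang(np.array([0,0,-.012])); windabs(10.8,.15,n=12,a=.001)
E
```

```text
t 22.15 b -1.746 r 0.0607 a 0.0019 F [-2.5 -0.7  2.9] tau [-0.49  0.46 -0.16] open 0.0258 head 1.695
b_end 12.6
[0.0, 0.007, -0.003, 0.0, 0.0, 0.015, -0.007, 0.0, -0.002, 0.023, -0.011, 0.0, -0.004, 0.031, -0.015, 0.0, -0.009, 0.038, -0.019, 0.0, -0.014, 0.044, -0.023, 0.0, -0.02, 0.05, -0.026, 0.0, -0.027, 0.054, -0.028, 0.0, -0.035, 0.058, -0.03, 0.0, -0.044, 0.061, -0.032, 0.0, -0.052, 0.062, -0.033, 0.0, -0.061, 0.063, -0.033, 0.0]
```

View pics/w16.png

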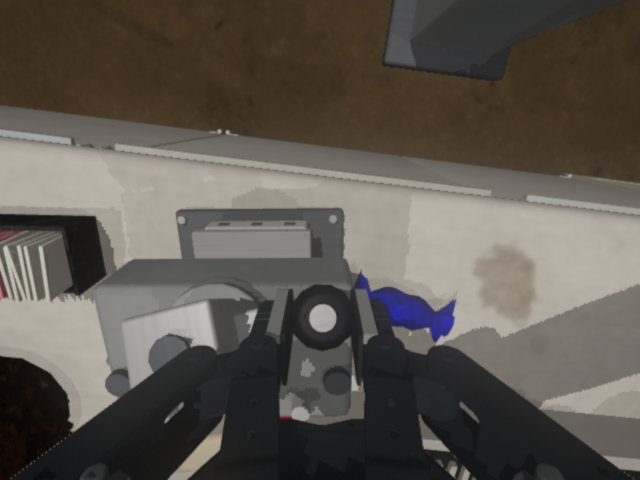

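>>> step_arm(targets=[0,0.007,-0.003,0,0,0.015,-0.007,0,-0.002,0.023,-0.011,0,-0.004,0.031,-0.015,0,-0.009,0.038,-0.019,0,-0.014,0.044,-0.023,0,-0.02,0.05,-0.026,0,-0.027,0.054,-0.028,0,-0.035,0.058,-0.03,0,-0.044,0.061,-0.032,0,-0.052,0.062,-0.033,0,-0.061,0.063,-0.033,0])

```text
t: 23.15
tool_pos: [0.4976, -0.3866, 0.227]
tool_rot: [-2.073, -2.352, -0.007]
contact_force: [-0.3, 2.9, 7.2]
opening: 0.0255
```

```bash
python3 - <<'E'
from h import *
b=knobang(np.array([0,0,-.012])); windabs(12.6,.1,n=12,a=.001)
E
```

```text
t 23.15 b 0.002 r 0.0617 a 0.0012 F [-0.3  2.9  7.2] tau [0.54 0.18 0.03] open 0.0255 head 1.697
b_end 13.8
[-0.008, -0.002, 0.001, 0.0, -0.014, -0.003, 0.002, 0.0, -0.02, -0.004, 0.002, 0.0, -0.025, -0.006, 0.003, 0.0, -0.03, -0.009, 0.005, 0.0, -0.035, -0.012, 0.006, 0.0, -0.04, -0.015, 0.008, 0.0, -0.044, -0.019, 0.01, 0.0, -0.048, -0.023, 0.012, 0.0, -0.052, -0.027, 0.014, 0.0, -0.054, -0.032, 0.017, 0.0, -0.057, -0.037, 0.019, 0.0]
```

>>> step_arm(targets=[-0.008,-0.002,0.001,0,-0.014,-0.003,0.002,0,-0.02,-0.004,0.002,0,-0.025,-0.006,0.003,0,-0.03,-0.009,0.005,0,-0.035,-0.012,0.006,0,-0.04,-0.015,0.008,0])

```text
t: 23.73
tool_pos: [0.4887, -0.4278, 0.2196]
tool_rot: [-2.072, -2.353, -0.011]
contact_force: [1.2, 0.1, 7.9]
opening: 0.0256
```

```bash
python3 - <<'E'
from h import *
b=knobang(np.array([0,0,-.012])); print(b+4*np.pi);windabs(13.3,.06,n=8,a=.001)
E
```

```text
t 23.73 b 0.716 r 0.0607 a 0.0012 F [1.2 0.1 7.9] tau [ 0.14 -0.07  0.06] open 0.0256 head 1.698
13.282535813928158
b_end 13.78
[-0.003, -0.003, 0.002, 0.0, -0.005, -0.006, 0.003, 0.0, -0.008, -0.008, 0.004, 0.0, -0.01, -0.011, 0.006, 0.0, -0.012, -0.013, 0.007, 0.0, -0.014, -0.016, 0.009, 0.0, -0.015, -0.019, 0.01, 0.0, -0.016, -0.022, 0.012, 0.0]
```

>>> step_arm(targets=[-0.003,-0.003,0.002,0,-0.005,-0.006,0.003,0,-0.008,-0.008,0.004,0,-0.01,-0.011,0.006,0])

```text
t: 24.07
tool_pos: [0.4795, -0.439, 0.214]
tool_rot: [-2.072, -2.354, -0.013]
contact_force: [1.8, -1.4, 7.2]
opening: 0.0254
```

```bash
python3 - <<'E'
from h import *
b=knobang(np.array([0,0,-.012])); print(b+4*np.pi);windabs(13.54,.05,n=6,a=.001)
E
```

```text
t 24.07 b 0.973 r 0.0603 a 0.0012 F [ 1.8 -1.4  7.2] tau [-0.08 -0.08  0.02] open 0.0254 head 1.698
13.539158993734738
b_end 13.84
[-0.001, -0.002, 0.001, 0.0, -0.003, -0.005, 0.003, 0.0, -0.004, -0.007, 0.004, 0.0, -0.006, -0.009, 0.005, 0.0, -0.007, -0.012, 0.006, 0.0, -0.008, -0.014, 0.008, 0.0]
```

>>> step_arm(targets=[-0.001,-0.002,0.001,0,-0.003,-0.005,0.003,0,-0.004,-0.007,0.004,0])

```text
t: 24.32
tool_pos: [0.4752, -0.4427, 0.2116]
tool_rot: [-2.072, -2.357, -0.022]
contact_force: [6.9, 5.1, 11.5]
opening: 0.0259
```

```bash
python3 - <<'E'
from h import *
b=knobang(np.array([0,0,-.012])); print(b+4*np.pi);windabs(13.69,.05,n=6,a=.001)
E
```

```text
t 24.32 b 1.076 r 0.0601 a 0.0013 F [ 6.9  5.1 11.5] tau [ 0.99 -1.13  0.07] open 0.0259 head 1.699
13.64249136129733
b_end 13.99
[-0.002, -0.005, 0.003, 0.0, -0.004, -0.007, 0.004, 0.0, -0.005, -0.01, 0.005, 0.0, -0.005, -0.012, 0.007, 0.0, -0.006, -0.015, 0.008, 0.0, -0.007, -0.017, 0.009, 0.0]
```

>>> step_arm(targets=[-0.003,-0.006,0.003,0,-0.004,-0.008,0.004,0,-0.004,-0.008,0.004,0])

```text
t: 24.57
tool_pos: [0.4726, -0.4445, 0.2103]
tool_rot: [2.07, 2.36, 0.041]
contact_force: [11.5, 10.1, 11.7]
opening: 0.0258
```

```bash
python3 - <<'E'
from h import *
b=knobang(np.array([0,0,-.012])); print(b+4*np.pi)
p=imaging.get_image("side");save(p,"s17",(260,260,500,440),3)
p=imaging.get_image("wrist");save(p,"w17")
windabs(13.62,0,n=1,a=.001)
E
```

```text
t 24.57 b 1.133 r 0.06 a 0.0015 F [11.5 10.1 11.7] tau [ 1.71 -1.92  0.07] open 0.0258 head 1.702
13.69903003613128
b_end 13.62
[0.002, 0.004, -0.001, 0.0]
```

View pics/s17.png

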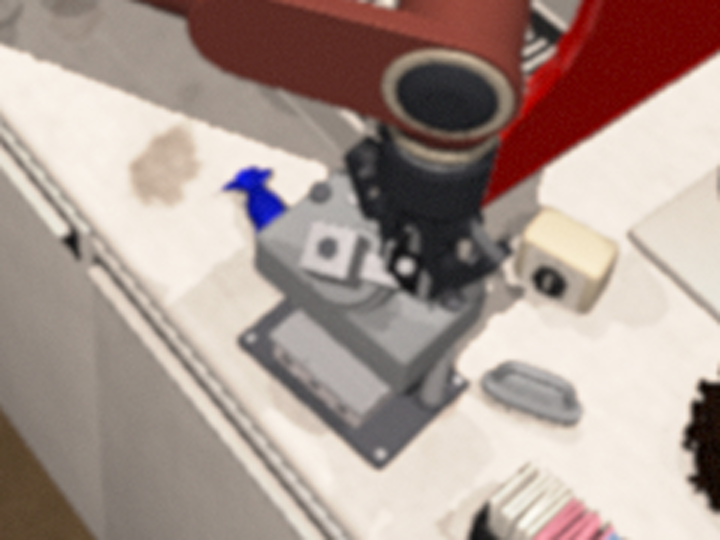

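View pics/w17.png

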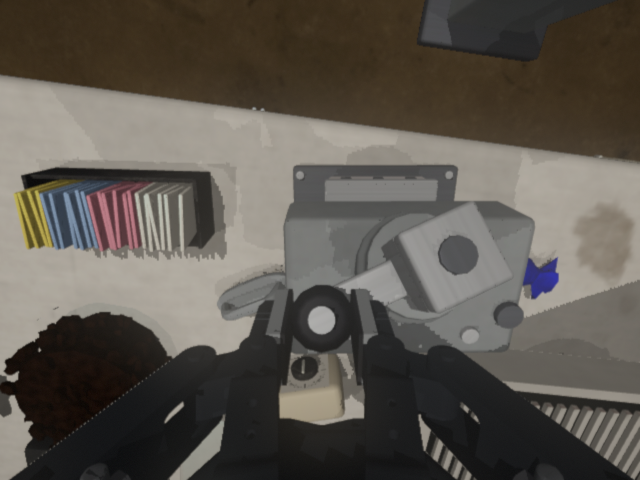

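>>> step_arm(targets=[0.001,0.002,-0.001,0,0.002,0.004,-0.001,0,0.002,0.004,-0.001,0])

```text
t: 24.92
tool_pos: [0.4769, -0.4415, 0.2122]
tool_rot: [2.069, 2.362, 0.041]
contact_force: [0.8, -0.2, 9.2]
opening: 0.0257
```

```bash
python3 - <<'E'
from h import *
b=knobang(np.array([0,0,-.012])); print(b+4*np.pi)
E
```

```text
t 24.92 b 1.039 r 0.0602 a 0.001 F [ 0.8 -0.2  9.2] tau [ 0.23 -0.06  0.04] open 0.0257 head 1.703
13.60556527338189
```

>>> step_arm(targets=[0,0,0,0,0,0,0,0,0,0,0,0,0,0,0,0,0,0,0,0], grip=0.04)

```text
t: 25.33
tool_pos: [0.4764, -0.4411, 0.211]
tool_rot: [-2.07, -2.362, -0.041]
contact_force: [-0.1, -0.1, 0.8]
opening: 0.0402
```

Released (force near zero). Lift straight up.

>>> step_arm(targets=[0,0,-0.01,0,0,0,-0.03,0,0,0,-0.06,0,0,-0.01,-0.09,0,0,-0.02,-0.11,0,0,-0.03,-0.12,0,0,-0.03,-0.12,0,0,-0.03,-0.12,0])

```text
t: 26.0
tool_pos: [0.4443, -0.4476, 0.3304]
tool_rot: [-2.071, -2.362, -0.041]
contact_force: [0.0, -0.9, -0.9]
opening: 0.0397
```

```bash
python3 - <<'E'
from h import *
o,R,t=tf();print(o["t"],t,o["contact_force"].round(1))
p=imaging.get_image("wrist");save(p,"w18");X=cloud(p)
S=X.reshape(-1,3);S=S[~np.isnan(S[:,0])]; d=S-HOME
al,ll,hh=d@A,d@LAT,d@H
P=S[(abs(al-.0225)<.004)&(np.hypot(ll,hh)<.03)]; n=np.linalg.svd(P-P.mean(0),full_matrices=False)[2][2];n*=np.sign(n[2])
q=np.stack([(P-HOME)@LAT,(P-HOME)@H],1)*1e3
print("hub top a",np.median((P-HOME)@A)-.0225,"angle to A",np.arccos(min(1,n@A)),cv2.minAreaRect(q.astype(np.float32)))
K=(abs(al-.029)<.004)&(np.hypot(ll,hh)>.04)&(np.hypot(ll,hh)<.08);q=np.stack([ll[K],hh[K]],1)*1e3
(c,r)=cv2.minEnclosingCircle(q.astype(np.float32));print("knob",K.sum(),c,r,"b",np.arctan2(-c[0],c[1])+4*np.pi)
p=imaging.get_image("top");save(p,"t18",(120,220,520,420),2);save(imaging.get_image("side"),"s18",(260,240,500,440),3)
E
```

```text
26.0 [ 0.44431962 -0.44757663  0.33035433] [ 0.  -0.9 -0.9]
hub top a 0.00027449250156107857 angle to A 0.026880058343916814 ((-0.835451602935791, -0.06404495239257812), (36.05970764160156, 36.511112213134766), 59.69126892089844)
knob 761 (-52.683311462402344, 30.19954490661621) 11.843880653381348 b 13.616665448323376
```

View pics/w18.png

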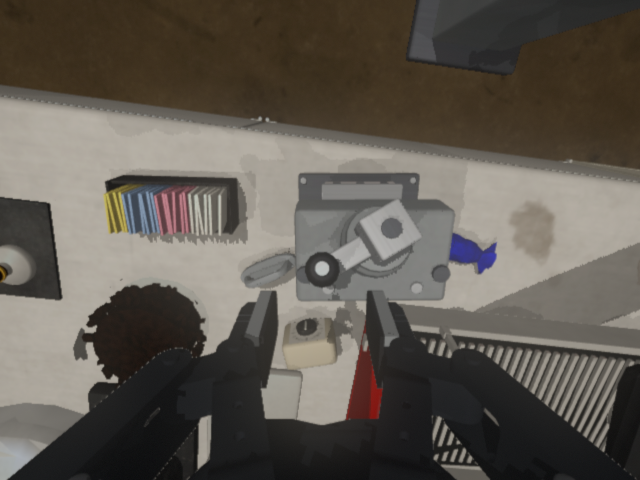

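View pics/t18.png

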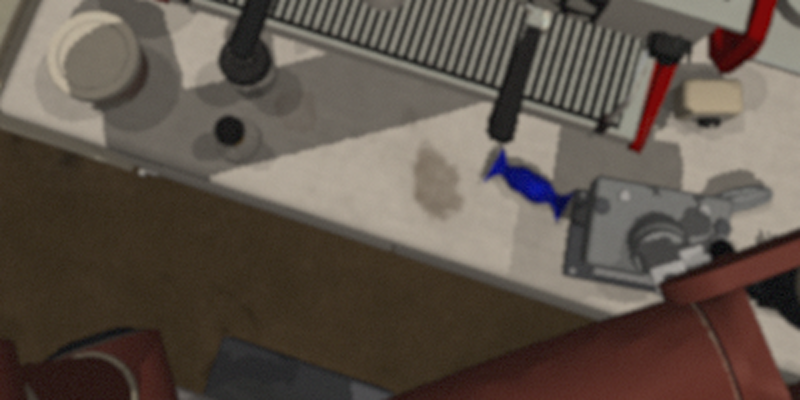

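View pics/s18.png

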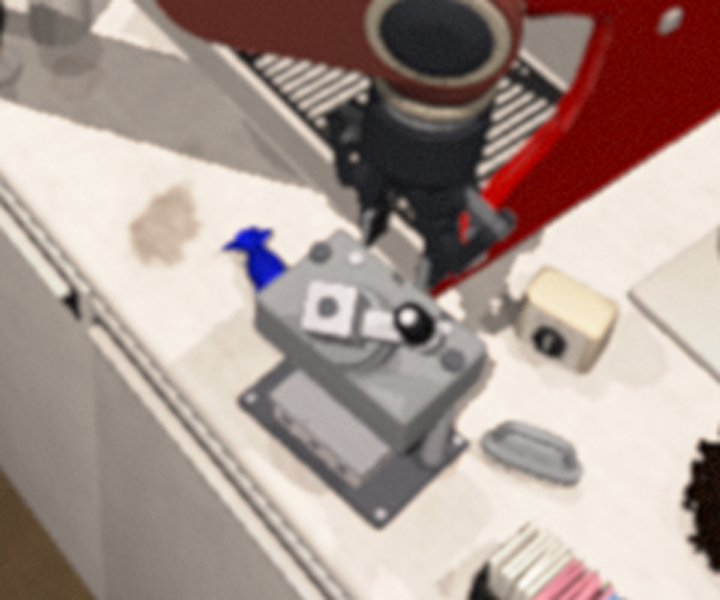

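```bash
python3 - <<'E'
from h import *
X=cloud(imaging.get_image("wrist"))
for v in (178,184,190,196): print(v,X[v,330:405:15].round(3)[:,2], X[v,365].round(3))
ticket.finish_job()
E
```

```text
178 [0.014 0.014 0.013 0.012 0.012] [ 0.436 -0.385  0.013]
184 [0.027 0.028 0.03  0.027 0.028] [ 0.441 -0.386  0.027]
190 [0.047 0.047 0.047 0.046 0.047] [ 0.445 -0.388  0.046]
196 [0.046 0.048 0.047 0.046 0.046] [ 0.453 -0.387  0.045]
the job is handed in; nothing more can be done
```

The crank is fully home on the press shaft and wound clockwise to the stop, and I let go and handed the job in at about 26 s.

**How it was done:** I gripped the crank by its hub and tilted it 28° in the jaws by pressing its arm on the shaft tip. Then I slid it on, took the knob and wound it just over two turns.

**Last checks, after letting go and lifting clear:**
- **Crank seating:** the hub is within about 1 mm of the home point. Its axis is about 0.03 rad off the shaft's.
- **Winding:** the crank stands at 13.6 rad from its start. At the stop the push against the knob rose sharply to about 15 N. The crank runs up to about 0.18 rad ahead of the shaft because the socket is looser than the shaft, so the shaft itself should be at about 13.4 rad.
- **Plate:** its top measured 46–47 mm above the worktop, against the 46 mm expected with it resting on the mould.
- **Bystanders:** the sweet, tub, tamper and shaker look unmoved in the top picture. I did not measure them.
- **Contact:** nothing touched the gripper, and the force reading was near zero.

No check failed or disagreed.

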